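# Load the bench finishing tub, seat its lid on the three balls and start it

## Task

Get the small blue finishing tub ready to run: lay every sawn bar (blue sides) in the tub, pour all the green chips into it from the white cup, and stand the empty cup upright on the bench again. Then set the lid plate on the tub's three balls and press it down until its three spring plungers snap over the rim and hold it fully home, and only then press the green start button right down, leaving the other things on the bench alone.

Things in the scene. Friction and masses are not known exactly. Their poses are not given: they have to be found in the camera images.
- tub: finishing tub, bolted down; origin on the bench under its centre, z up. Grey round foot, 184 mm across, 20 mm high. Blue round tub on it: rim 92 mm above the bench, 120 mm across outside, mouth 110 mm inside, floor 95 mm wide. Three aluminium plunger blocks round it reach 120 mm above the bench, 74 to 96 mm from the axis, at 0, 120 and 240 degrees (from its own x towards its y)
- tub_in (a point): centre of the tub's inner floor, 26 mm above the bench; axes as the tub's
- tub_ball (a point): centre of the steel ball (18 mm diameter, on a post) at 180 degrees of the tub: 74 mm from the axis, 93 mm above the bench. The other two balls stand likewise at 60 and 300 degrees
- tub_seat (a point): where the lid's origin lies when the lid is fully home: on the tub's axis, 94.4 mm above the bench; axes as the tub's. The lid fits in three ways: its yaw equal to the tub's, or a third of a turn either way
- lid: loose aluminium lid plate, 0.25 kg: a 126 mm disc, 12 mm thick, bevelled rim, and three ears 32 mm wide, out to 88 mm from the centre. Origin at the centre, level with its lowest points (z = 0 as it lies on the bench). Set down, it stops 15 to 18 mm high on the plunger noses; a push of 8 to 13 N takes it past them, and from about 7 mm high the springs draw it home. May be nudged
- lid_handle (a point): centre of the lid's black bar handle, 39 mm above the lid's origin: 64 mm long along the lid's own x, 16 mm wide, 22 mm high (28 to 50 mm above the origin)
- lid_ear (a point): the V-shaped seat under the ear at 180 degrees of the lid, 74 mm from its centre; the others lie at 60 and 300 degrees. The seats drop over the tub's balls and centre the lid when it is within about 8 mm sideways or 6 degrees
- plunger_0 (a joint): travel of the round steel spring nose (14 mm, 110 mm above the bench) at 0 degrees of the tub, m outwards; 0 = right in (no lid), about 0.0025 with the lid home, up to 0.0075 as the rim passes. The noses at 120 and 240 degrees are alike
- cup: smooth white tapered cup, 82 mm across at the foot, 116 mm at the rim, 60 mm high, 3 mm wall (leaning out by 16 degrees), 90 g empty. Origin at the centre of its underside, z up; handle towards its own -x. It starts upright with all the chips inside
- cup_handle (a point): on the axis of the cup's round black handle, 94 mm from the cup's axis and 44 mm above its foot. The handle is a level rod of 18 mm diameter along the cup's x, free from 60 to 131 mm from the cup's axis, so it can also be taken with the gripper leaning sideways
- start (a joint): travel of the start button, m; 0 out, 0.006 right down (about 5 N), springs back
- start_top (a point): centre of the top face of the green button, on a grey start box bolted to the bench (60 x 60 mm, 50 mm high); it moves down when pressed
- sanding_block: bystander: MDF sanding block 60 x 99 x 23 mm, loose; leave it alone
- bar_1: sawn MDF bar, 21 x 66 x 16 mm, bare wood above and below, blue sides, 16 g, lying flat on the bench. Origin at the centre of its underside, long side along its own y, 21 mm width along its own x. A nudge may move it
- bar_2: sawn MDF bar, 21 x 66 x 16 mm, bare wood above and below, blue sides, 16 g, lying flat on the bench. Origin at the centre of its underside, long side along its own y, 21 mm width along its own x. A nudge may move it
- bar_3: sawn MDF bar, 21 x 66 x 16 mm, bare wood above and below, blue sides, 16 g, lying flat on the bench. Origin at the centre of its underside, long side along its own y, 21 mm width along its own x. A nudge may move it
- chip_1: green abrasive finishing chip, an 18 mm block with rounded edges, 12 g; origin at the centre of its lower face. It starts in the cup
- chip_2: green abrasive finishing chip, an 18 mm block with rounded edges, 12 g; origin at the centre of its lower face. It starts in the cup
- chip_3: green abrasive finishing chip, an 18 mm block with rounded edges, 12 g; origin at the centre of its lower face. It starts in the cup
- chip_4: green abrasive finishing chip, an 18 mm block with rounded edges, 12 g; origin at the centre of its lower face. It starts in the cup
- chip_5: green abrasive finishing chip, an 18 mm block with rounded edges, 12 g; origin at the centre of its lower face. It starts in the cup
- chip_6: green abrasive finishing chip, an 18 mm block with rounded edges, 12 g; origin at the centre of its lower face. It starts in the cup
- chip_7: green abrasive finishing chip, an 18 mm block with rounded edges, 12 g; origin at the centre of its lower face. It starts in the cup
There are look-alikes about, which are no part of the job. What is shaped like the bar_3 but purple or turquoise is not meant.

How it is judged:
By the outcome, as a careful person would: the job done as asked, in the order asked, and still so for the second after the job is handed in, with the robot touching nothing.
Of bar_1, bar_2, bar_3 only 2 to 3 are there at a start; the rules pass over those that are not, and their reading is None.
Of chip_1, chip_2, chip_3, chip_4, chip_5, chip_6, chip_7 only 4 to 7 are there at a start; the rules pass over those that are not, and their reading is None.
At some moment in a run one of bar_1, bar_2, bar_3, lid may be knocked a few centimetres aside while the robot is not near it.
It also fails if it takes over 208 s, if anything falls off the work surface, if the arm or the gripper's body presses on something with over 40 N, if the wrist force passes 120 N, or if a joint passes its speed limit or range.

## Robot

A 6-joint arm with a two-finger parallel gripper is mounted at the origin on a cart in front of the work surface, level with it; the furniture and walls round the work are solid. World frame = base frame: x ahead of the robot, y to its left, z up, the work surface at z = 0. Lengths are in mm, angles in rad, forces in N, time in s.
With the tool pointing down it reaches from about 400 to 925 mm from the base axis. Payload 12.5 kg.
Tool frame: the origin (TCP) lies at the very end of the fingers, on their centre line; the grasp point (between the pads) lies env.grip_point_offset behind it (env.grip_point_offset is the distance from the TCP to the grasp point, in mm); y points along the fingers, z is the direction in which the jaws open and shut, and the axes are right-handed (so a half turn about y gives the same grasp; the last joint's range is limited). The gripper opens to 95 mm and grips with 3 to 60 N. Pads are 20 mm wide; open, the fingers measure 119 mm over their backs; the gripper's body (75 mm by 180 mm) begins 59 mm behind the grasp point.
Start: joints at [1.156, 0.491, 1.559, -0, 1.092, -0.106], TCP at [189.93, 595.46, 214.661] pointing down, gripper open.
Joint ranges: [-3.1, 3.1], [-0.84, 2.19], [0.05, 2.79], [-1.13, 4.28], [0.06, 2.93], [-2.69, 2.69]. Speed limits (rad/s): [2.22, 2.22, 2.79, 3.14, 3.14, 3.14].

## Interface

Orientations are given as [roll, pitch, yaw] about the fixed x, y, z axes, in that order (R = Rz(yaw) Ry(pitch) Rx(roll)).
In Python, from cell import readout, read_camera, env, nets gives the robot as it stands.
- The arm moves only by the tool apply_moves, never from a script. Its argument "increments" is a list of rows, each a list of 3 entries, a list of its own where there are three numbers: the shift along the tool's x, y, z in cm, then the turn, a rotation vector about the tool's x, y, z in degrees, then the finger opening in cm, from 0 to 9.51. A call has exactly 5 rows; each row shifts and turns the pose as measured when the row begins, along the tool's axes as they then stand; what a row does not reach is not made up. A row lasts 1/8 s, in which the tool goes at most 62.5 mm and 10.7 degrees, less where a joint would pass 70% of its speed; a pose out of reach is approached as far as the arm can. A call with a gripper value outside its range is refused whole. The fingers move at their own pace and stop on an object; the grip force is fixed at half the most. Time passes only in rows, so rows that do not move let the fingers close, or fill a call up. It gives the time, the measured TCP pose, the force and the opening at its end, in the units of the state.
- readout.state(): the state, without advancing time (a new reading comes with each control period).
- read_camera(name): name is "scene" or "top" or "wrist"; returns a dict with "img" (384x512x3 uint8, red, green, blue), "vfov" (degrees; the focal length in pixels is half the picture's height over the tangent of half this angle, whatever the lens; pixels are square), "cx", "cy" (the principal point, pixels), "rvec" (rotation vector, rad) and "tvec" (3), from world to camera coordinates, as OpenCV has them; the wrist camera has in their place "mount" (4x4, takes a point from camera to tool coordinates, whose origin is the TCP and whose axes are the tool frame's). Camera axes: x right, y down, z forward; pixel columns grow to the right and rows downward; lengths in mm; the calibration is good to about 2 mm. A picture is of the moment at which its call begins: read the wrist's pose just before it. There is no depth.
- env.job_done(): hands the job in, once; it reports no verdict.
Trained networks look in a picture, given as the dict that the camera call returned (one of the last four; its "shot" number tells which), for a name from the list of things; names that differ only in an ending like _2 or _b are one class to them, and where a whole thing is asked for, a point or a joint stands for the part that bears it (a point fixed in the world has none). Each returns a list of dicts, best first, with "confidence" (0 to 1); they miss things now and then, are a little off and sometimes report something else, mostly with a low value. They report only what shows in the picture. A call takes as long as a camera call. They do not tell look-alikes from the thing itself.
- nets.look_for(picture, thing): "point" ([x, y, z] in mm, in the coordinates of the camera as it stood for that picture, good to about 4 mm: the middle of the surface that is visible of it).
- nets.mark_of(picture, thing): "point" ([x, y, z] in mm, in the coordinates of the camera as it stood for that picture, good to about 4 mm: a listed point, or the origin of a listed thing).
The state is a dict: "t": time; "joints": joint angles; "qvel": joint speeds; "tau": joint torques, N m; "eef_pos": TCP position; "tcp_rot": TCP orientation; "ft_force": force on the tool from outside, world axes, zero at the start; "moment": the same for the moment, N m; "opening": opening from 0.0 (shut) to 1.0 (fully open).
Only numpy, scipy, OpenCV 4.12 (cv2) and the standard library are available. Lean on these libraries where they do the work, as an engineer would, in place of code of your own. Each camera call takes 0.05 s, during which the arm holds its last target. There are 200 camera calls.

## Working session

There is one attempt and no reset: what is moved stays moved. The work goes in short steps, Python scripts to look and compute and a tool call to move; the robot and the scene stay as the last step left them, time stands still between calls to the robot, and variables do not carry over. Pictures are saved under pics/ and viewed, about 12 in all and at most 16, crops included, and the job is handed in when it is done.

Besides the shell and the picture viewer there is one more tool, called after "Request:" as name(argument=value, ...) on one line, values as JSON. apply_moves: Moves the arm, as the interface text tells. Its arguments: {"type":"object","properties":{"increments":{"type":"array"}},"required":["increments"]}

```bash
ls; mkdir -p pics; cat > h.py <<'E'
import numpy as np, cv2, json
from scipy.spatial.transform import Rotation as R
from cell import readout, read_camera, env, nets
def T_tool(s=None):
    s=s or readout.state(); T=np.eye(4); T[:3,:3]=R.from_euler('xyz',s['tcp_rot']).as_matrix(); T[:3,3]=s['eef_pos']; return T
def cam(name):
    T=T_tool(); p=read_camera(name)
    if name=='wrist': M=T@np.array(p['mount'])
    else:
        W=np.eye(4); W[:3,:3]=R.from_rotvec(np.ravel(p['rvec'])).as_matrix(); W[:3,3]=np.ravel(p['tvec']); M=np.linalg.inv(W)
    p['M']=M; p['f']=p['img'].shape[0]/2/np.tan(np.radians(p['vfov'])/2); return p
def w(p,pt): return (p['M']@np.r_[pt,1])[:3]
def px2w(p,u,v,z):
    d=p['M'][:3,:3]@np.array([(u-p['cx'])/p['f'],(v-p['cy'])/p['f'],1]); o=p['M'][:3,3]; return o+d*(z-o[2])/d[2]
def w2px(p,X):
    c=np.linalg.inv(p['M'])@np.r_[X,1]; return c[0]/c[2]*p['f']+p['cx'],c[1]/c[2]*p['f']+p['cy']
def save(p,n,crop=None,s=1):
    im=p['img'][:,:,::-1]
    if crop: im=im[crop[1]:crop[3],crop[0]:crop[2]]
    cv2.imwrite('pics/'+n+'.png',cv2.resize(im,None,fx=s,fy=s,interpolation=cv2.INTER_CUBIC))
def mk(p,*names,fn='mark_of',k=4):
    for n in names:
        for d in getattr(nets,fn)(p,n)[:k]: print(n,fn,round(d['confidence'],2),np.round(w(p,d['point']),1))
def go(target,rot=None):
    """print tool-frame shift cm and rotvec deg needed"""
    T=T_tool(); d=T[:3,:3].T@(np.array(target)-T[:3,3])/10
    r=np.zeros(3) if rot is None else R.from_matrix(T[:3,:3].T@np.array(rot)).as_rotvec(degrees=True)
    print('shift',np.round(d,2),'turn',np.round(r,1))
def down(jaw_deg,lean=0):
    """tool pointing down, jaw (z) axis at world angle"""
    a=np.radians(jaw_deg); z=np.array([np.cos(a),np.sin(a),0]); y=np.array([0,0,-1.]); return np.c_[np.cross(y,z),y,z]
E
python3 - <<'E'
from h import *
s=readout.state(); print(s); print(env.grip_point_offset)
for n in ['scene','top']:
    p=cam(n); save(p,n,s=1.5); print(n,p['M'].round(2).tolist(),p['f'],p['cx'],p['cy'],p['shot'])
    mk(p,'tub','tub_ball','lid','lid_handle','lid_ear','cup','cup_handle','start_top','bar_1','chip_1','sanding_block')
E
```

```text
pics
{'t': 0.0, 'joints': array([ 1.15638638e+00,  4.91578355e-01,  1.55944682e+00, -8.08532512e-06,
        1.09169624e+00, -1.05637134e-01]), 'qvel': array([-1.39416595e-03, -7.07796863e-04,  1.02855179e-03, -4.29998829e-04,
       -1.75282928e-03, -6.14015121e-05]), 'tau': array([ 9.04128992e-04, -6.12650156e+01, -2.58186346e+01,  6.92886324e-02,
        4.82448132e-02, -1.12094701e-04]), 'eef_pos': array([189.83557655, 595.21887735, 214.05097784]), 'tcp_rot': array([-1.57191955e+00,  1.11886502e-04, -3.08769142e-01]), 'ft_force': array([-0.04349831, -0.42100675, -0.91200757]), 'moment': array([0.01085634, 0.00429775, 0.01195002]), 'opening': 0.9962694927064597}
18.8
scene [[0.48, -0.65, 0.58, -368.46], [-0.88, -0.36, 0.32, -174.05], [-0.0, -0.67, -0.74, 1106.86], [0.0, 0.0, 0.0, 1.0]] 497.2102891058959 258.8186731175721 189.65367102554134 1
tub mark_of 0.74 [611.3  69.5   1.5]
tub_ball mark_of 0.9 [534.2  97.6  93.1]
lid mark_of 0.98 [523.8 306.5  -3.6]
lid mark_of 0.53 [ 6.097e+02  6.860e+01 -2.000e-01]
lid_handle mark_of 0.95 [522.4 309.   43. ]
lid_ear mark_of 0.64 [443.5 311.
[... 883 characters left out ...]
 mark_of 0.96 [450.2 310.4  11.8]
lid_ear mark_of 0.74 [430.2 415.4  49.3]
lid_ear mark_of 0.55 [506.5 447.8   3.2]
cup mark_of 0.84 [515.6 455.2  -2.4]
cup mark_of 0.54 [498.5 446.5   5.5]
cup_handle mark_of 0.81 [433.2 412.4  49.8]
start_top mark_of 0.6 [418.2 173.7  75.8]
bar_1 mark_of 0.66 [356.  235.8  -2.5]
bar_1 mark_of 0.64 [ 3.561e+02  3.578e+02 -3.000e-01]
bar_1 mark_of 0.54 [189.5 359.7  -3. ]
bar_1 mark_of 0.53 [266.2 278.4   2. ]
chip_1 mark_of 0.53 [533.8 437.7   3.9]
chip_1 mark_of 0.52 [498.7 444.8   6. ]
chip_1 mark_of 0.46 [533.6 462.    6. ]
chip_1 mark_of 0.38 [514.6 429.6   4.1]
sanding_block mark_of 0.79 [475.5 575.    3.5]
sanding_block mark_of 0.73 [518.2 304.6  37.5]
```

View pics/scene.png

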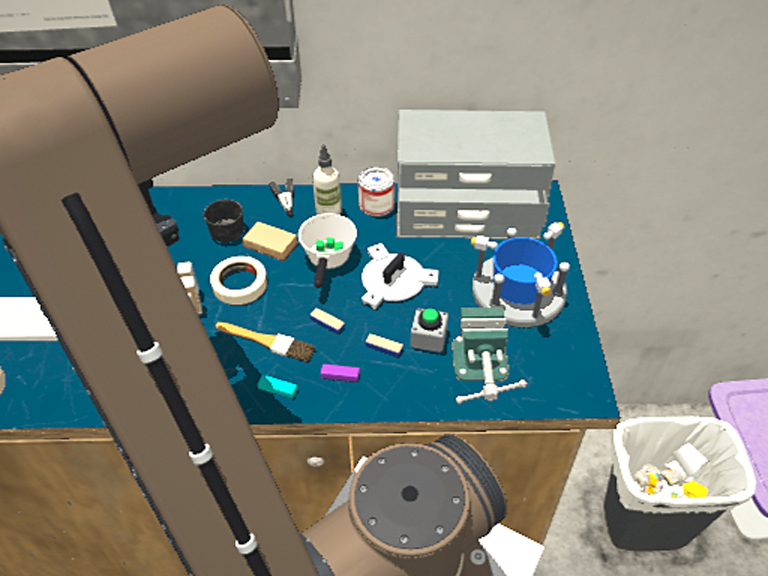

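View pics/top.png

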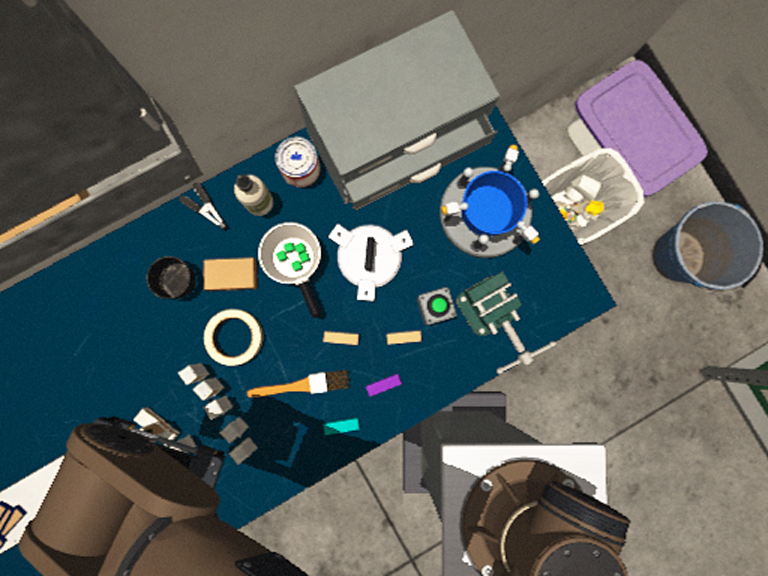

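Two candidate bars lie at about top px (341,338) and (404,338), with purple and turquoise look-alikes below them. The cup holds about 6 chips at (292,255). The lid is at (370,255), the tub at (490,205) and the button at (438,305). Next I move above the bars for a closer look.

```bash
cat >> h.py <<'E'
def plan(target,rot=None,n=None,grip='g',mm=55):
    """rows from present pose to target (TCP), straight line + uniform turn"""
    T=T_tool(); R0=T[:3,:3]; d=np.array(target,float)-T[:3,3]
    r=np.zeros(3) if rot is None else R.from_matrix(R0.T@np.array(rot)).as_rotvec()
    n=n or max(1,int(np.ceil(max(np.linalg.norm(d)/mm,np.degrees(np.linalg.norm(r))/10))))
    print('now',T[:3,3].round(1),'n',n)
    for k in range(n):
        Rk=R0@R.from_rotvec(r*k/n).as_matrix()
        a=np.round(Rk.T@d/n/10,2)+0.; b=np.round(np.degrees(r)/n,2)+0.
        print([a.tolist(),b.tolist(),grip],end=',\n' if k%5==4 else ',')
    print()
E
python3 - <<'E'
from h import *
plan([330,300,330],down(0),n=9)
E
```

```text
now [190.  595.5 214.7] n 9
[[2.48, -1.28, -2.65], [0.0, 8.03, 0.0], 'g'],[[2.83, -1.28, -2.28], [0.0, 8.03, 0.0], 'g'],[[3.12, -1.28, -1.86], [0.0, 8.03, 0.0], 'g'],[[3.35, -1.28, -1.41], [0.0, 8.03, 0.0], 'g'],[[3.51, -1.28, -0.93], [0.0, 8.03, 0.0], 'g'],
[[3.61, -1.28, -0.43], [0.0, 8.03, 0.0], 'g'],[[3.63, -1.28, 0.08], [0.0, 8.03, 0.0], 'g'],[[3.59, -1.28, 0.59], [0.0, 8.03, 0.0], 'g'],[[3.47, -1.28, 1.08], [0.0, 8.03, 0.0], 'g'],
```

Request:
apply_moves(increments=[[[2.5,-1.3,-2.65],[0,8,0],9],[[2.8,-1.3,-2.3],[0,8,0],9],[[3.1,-1.3,-1.9],[0,8,0],9],[[3.35,-1.3,-1.4],[0,8,0],9],[[3.5,-1.3,-0.9],[0,8,0],9]])

```text
t: 1.82
eef_pos: [267.4, 427.5, 280.1]
tcp_rot: [-1.572, -0.001, -1.025]
ft_force: [1.4, -0.5, 0.7]
opening: 0.946
```

Request:
apply_moves(increments=[[[3.6,-1.3,-0.4],[0,8,0],9],[[3.6,-1.3,0.1],[0,8,0],9],[[3.6,-1.3,0.6],[0,8,0],9],[[3.5,-1.3,1.1],[0,8,0],9],[[0,0,0],[0,0,0],9]])

```text
t: 2.45
eef_pos: [329.6, 289.3, 335.5]
tcp_rot: [-1.568, 0.001, -1.606]
ft_force: [0.6, 0.9, 0.3]
opening: 0.949
```

```bash
python3 - <<'E'
from h import *
s=readout.state();print(s['t'],s['eef_pos'],s['tcp_rot'],s['joints'],s['ft_force'])
p=cam('wrist'); save(p,'w1',s=1.4); print(p['M'].round(2)); mk(p,'bar_1','start_top','lid','lid_handle','lid_ear',k=6)
t=cam('top'); 
im=np.hstack([p['img'],t['img']])[:,:,::-1]; cv2.imwrite('pics/a1.png',cv2.resize(im,(800,300)))
save(t,'t1',s=1.5)
mk(t,'bar_1',k=6)
E
```

```text
2.45 [329.60604322 289.34566439 335.51338453] [-1.56838696e+00  5.55455153e-04 -1.60596696e+00] [ 5.70191372e-01  9.87390582e-02  1.80020985e+00 -9.66624939e-04
  1.24034659e+00  6.05675260e-01] [0.62569705 0.91602109 0.26889455]
[[ 1.0000e+00 -4.0000e-02 -1.0000e-02  3.3203e+02]
 [-4.0000e-02 -9.7000e-01 -2.5000e-01  3.5939e+02]
 [ 0.0000e+00  2.5000e-01 -9.7000e-01  5.0642e+02]
 [ 0.0000e+00  0.0000e+00  0.0000e+00  1.0000e+00]]
bar_1 mark_of 0.92 [3.615e+02 2.394e+02 2.000e-01]
bar_1 mark_of 0.86 [264.  276.2   0.6]
bar_1 mark_of 0.67 [360.2 356.9  -3.7]
bar_1 mark_of 0.65 [184.6 358.2  -1.4]
start_top mark_of 0.35 [538.2 462.    4.4]
lid mark_of 0.9 [517.  305.5  -3.1]
lid mark_of 0.53 [531.4 438.8   5.3]
lid_handle mark_of 0.57 [517.9 302.   42.8]
lid_ear mark_of 0.81 [450.1 309.3   9.1]
bar_1 mark_of 0.39 [358.2 357.3  -0.8]
```

View pics/w1.png

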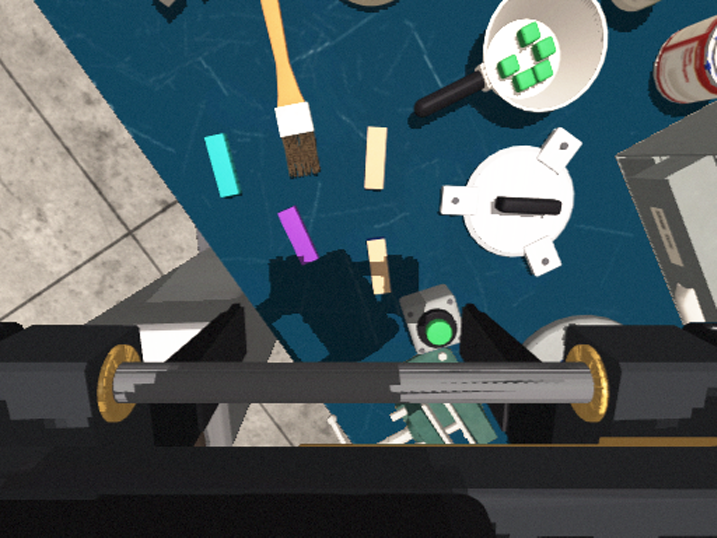

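View pics/t1.png

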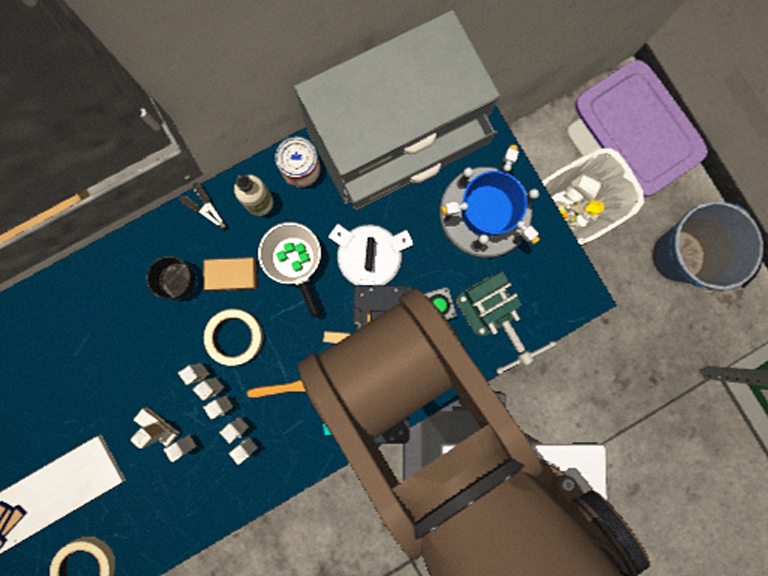

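The wrist view shows two wood bars, at (375,158) and (379,266), with the turquoise and purple look-alikes beside them. The cup holds 5 chips around (527,57). Now I measure the bars by colour, along with the button, handle and others.

```bash
cat >> h.py <<'E'
def bars(p,z=16,show=True):
    im=p['img'].astype(int); r,g,b=im[...,0],im[...,1],im[...,2]
    m=((r>g+8)&(g>b+15)&(r>90)).astype(np.uint8); m=cv2.morphologyEx(m,cv2.MORPH_OPEN,np.ones((3,3)))
    for c in cv2.findContours(m,cv2.RETR_EXTERNAL,cv2.CHAIN_APPROX_NONE)[0]:
        if cv2.contourArea(c)<80: continue
        P=np.array([px2w(p,u,v,z)[:2] for u,v in c[:,0]],np.float32)
        (cx,cy),(a,h),ang=cv2.minAreaRect(P)
        if a<h: a,h,ang=h,a,ang+90
        if 40<a<90 and 10<h<35: print('bar c',round(cx,1),round(cy,1),'len',round(a,1),'wid',round(h,1),'long-axis deg',round((ang+90)%180-90,1))
E
python3 - <<'E'
from h import *
p=cam('wrist'); bars(p)
t=cam('top'); bars(t)
save(t,'c1',(0,300,120,384),5)
print(px2w(t,330,93,60),px2w(t,235,137,60),px2w(t,0,345,10))
E
```

```text
bar c 359.2 236.6 len 64.3 wid 20.4 long-axis deg -85.7
bar c 358.3 358.8 len 64.6 wid 21.0 long-axis deg 85.3
bar c 684.4 472.8 len 42.4 wid 11.9 long-axis deg 18.2
bar c 547.8 426.7 len 88.1 wid 32.3 long-axis deg 43.7
[738.92749148  61.12709034  60.        ] [606.8358959  335.44600451  60.        ] [ 21.55304126 989.47067171  10.        ]
```

View pics/c1.png

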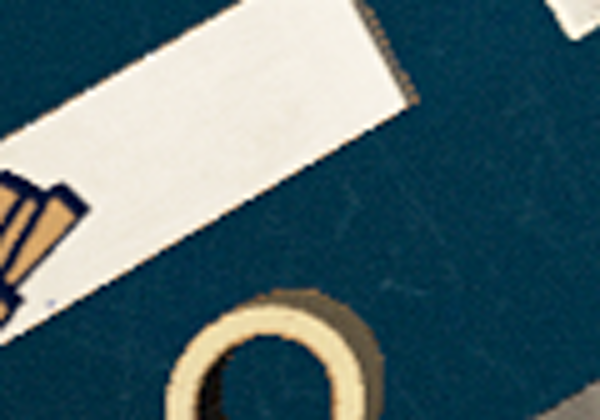

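That white sheet only carries printed artwork, so there are two real bars. I pick bar B (358,359) first.

```bash
python3 - <<'E'
from h import *
plan([358.3,358.8,60],down(-4.7),n=6)
E
```

```text
now [328.6 291.  334.3] n 6
[[-1.15, 4.57, 0.46], [0.0, 0.49, 0.01], 'g'],[[-1.15, 4.57, 0.45], [0.0, 0.49, 0.01], 'g'],[[-1.16, 4.57, 0.44], [0.0, 0.49, 0.01], 'g'],[[-1.16, 4.57, 0.43], [0.0, 0.49, 0.01], 'g'],[[-1.16, 4.57, 0.42], [0.0, 0.49, 0.01], 'g'],
[[-1.16, 4.57, 0.41], [0.0, 0.49, 0.01], 'g'],
```

Request:
apply_moves(increments=[[[-1.4,5.2,0.55],[0,0.6,0],4.5],[[-1.4,5.2,0.55],[0,0.6,0],4.5],[[-1.4,5.2,0.5],[0,0.6,0],4.5],[[-1.4,5.2,0.5],[0,0.6,0],4.5],[[-1.3,5.2,0.5],[0,0.6,0],4.5]])

```text
t: 3.58
eef_pos: [361.4, 363.0, 71.0]
tcp_rot: [-1.562, 0.007, -1.653]
ft_force: [1.5, 0.0, -0.5]
opening: 0.497
```

```bash
python3 - <<'E'
from h import *
p=cam('wrist'); bars(p)
s=readout.state(); print(s['joints'],s['opening'])
plan([358.3,358.8,6],down(-4.7),n=2)
E
```

```text
bar c 431.6 301.8 len 48.3 wid 11.2 long-axis deg -85.5
bar c 358.4 361.6 len 63.1 wid 20.0 long-axis deg 85.6
[ 0.65997541  0.54678773  1.98325377 -0.00213798  0.60858247  0.74472227] 0.4891900830003402
now [360.  362.4  64.8] n 2
[[0.19, 2.94, -0.08], [-0.09, -0.03, -0.03], 'g'],[[0.19, 2.94, -0.08], [-0.09, -0.03, -0.03], 'g'],
```

Request:
apply_moves(increments=[[[0.15,2.9,-0.1],[0,0,0],4.5],[[0.1,2.5,-0.05],[0,0,0],4.5],[[0,0.3,0],[0,0,0],4.5],[[0,0,0],[0,0,0],1.2],[[0,0,0],[0,0,0],1.2]])

```text
t: 4.25
eef_pos: [358.7, 360.9, 8.9]
tcp_rot: [-1.568, 0.001, -1.651]
ft_force: [-0.2, 0.4, 0.9]
opening: 0.316
```

Request:
apply_moves(increments=[[[0,0,0],[0,0,0],1.2],[[0,0,0],[0,0,0],1.2],[[0,-1,0],[0,0,0],1.2],[[0,-4,0],[0,0,0],1.2],[[0,-5,0],[0,0,0],1.2]])

```text
t: 4.88
eef_pos: [357.7, 360.2, 111.7]
tcp_rot: [-1.571, -0.002, -1.651]
ft_force: [0.7, -0.2, 0.1]
opening: 0.215
```

```bash
python3 - <<'E'
from h import *
s=readout.state(); print(s['t'],s['eef_pos'],s['opening'],s['ft_force'])
p=cam('wrist'); bars(p,z=100)
save(p,'w2',s=1)
t=cam('top'); bars(t)
for n in ['scene','top']:
    q=cam(n); mk(q,'tub','tub_in','tub_ball','tub_seat',k=2)
E
```

```text
4.875 [357.72189707 360.15052345 111.69214208] 0.2147761680099244 [ 0.73895708 -0.15576886  0.1444979 ]
bar c 358.4 363.5 len 45.5 wid 22.2 long-axis deg 84.5
bar c 296.3 458.1 len 74.0 wid 20.9 long-axis deg -84.9
tub mark_of 0.83 [610.8  71.6   1.6]
tub_in mark_of 0.79 [610.5  73.6  26.7]
tub_ball mark_of 0.7 [539.   95.7  91.9]
tub_seat mark_of 0.58 [607.8  70.7  99.9]
tub_seat mark_of 0.39 [517.  458.   -1.4]
tub mark_of 0.9 [611.6  72.4   1.6]
tub mark_of 0.18 [611.3  75.7  29.4]
tub_in mark_of 0.75 [609.   70.7  29.8]
tub_ball mark_of 0.62 [535.9  91.8  94.3]
tub_seat mark_of 0.98 [608.   72.8  95. ]
```

Request:
apply_moves(increments=[[[0,-4,0],[0,0,0],1.2],[[0,-4,0],[0,0,0],1.2],[[0,0,0],[0,0,0],1.2],[[0,0,0],[0,0,0],1.2],[[0,0,0],[0,0,0],1.2]])

```text
t: 6.1
eef_pos: [357.2, 359.9, 188.9]
tcp_rot: [-1.575, -0.005, -1.651]
ft_force: [0.2, -0.5, -0.5]
opening: 0.215
```

```bash
python3 - <<'E'
from h import *
plan([605.2,54.8,190],down(73),n=10)
E
```

```text
now [357.2 359.9 188.9] n 10
[[2.84, -0.01, 2.72], [0.04, -7.76, 0.01], 'g'],[[3.18, -0.01, 2.31], [0.04, -7.76, 0.01], 'g'],[[3.46, 0.0, 1.86], [0.04, -7.76, 0.01], 'g'],[[3.68, 0.0, 1.37], [0.04, -7.76, 0.01], 'g'],[[3.84, 0.0, 0.86], [0.04, -7.76, 0.01], 'g'],
[[3.92, 0.0, 0.34], [0.04, -7.76, 0.01], 'g'],[[3.93, -0.01, -0.2], [0.04, -7.76, 0.01], 'g'],[[3.86, -0.01, -0.72], [0.04, -7.76, 0.01], 'g'],[[3.73, -0.01, -1.24], [0.04, -7.76, 0.01], 'g'],[[3.53, -0.01, -1.73], [0.04, -7.76, 0.01], 'g'],
```

Request:
apply_moves(increments=[[[2.85,0,2.7],[0,-7.8,0],1.2],[[3.2,0,2.3],[0,-7.8,0],1.2],[[3.45,0,1.85],[0,-7.8,0],1.2],[[3.7,0,1.4],[0,-7.8,0],1.2],[[3.85,0,0.85],[0,-7.8,0],1.2]])

```text
t: 6.72
eef_pos: [483.5, 204.9, 184.0]
tcp_rot: [-1.585, 0.0, -0.945]
ft_force: [-0.7, 0.3, -0.9]
opening: 0.216
```

Request:
apply_moves(increments=[[[3.9,0,0.35],[0,-7.8,0],1.2],[[3.9,0,-0.2],[0,-7.8,0],1.2],[[3.85,0,-0.7],[0,-7.8,0],1.2],[[3.7,0,-1.25],[0,-7.8,0],1.2],[[3.5,0,-1.7],[0,-7.8,0],1.2]])

```text
t: 7.35
eef_pos: [615.0, 52.5, 177.4]
tcp_rot: [-1.584, 0.018, -0.242]
ft_force: [-0.4, 0.7, 0.1]
opening: 0.213
```

```bash
python3 - <<'E'
from h import *
p=cam('wrist'); save(p,'w3',s=1.2); mk(p,'tub_in','tub_ball','tub','tub_seat',k=2)
plan([605.2,54.8,47],down(73),n=4)
E
```

```text
tub_in mark_of 0.88 [611.   69.3  25.7]
tub_ball mark_of 0.76 [538.8  95.4  98.1]
tub mark_of 0.82 [611.7  72.4  -2.2]
tub_seat mark_of 0.69 [607.8  70.5  94.4]
now [613.8  53.9 177.8] n 4
[[-0.16, 3.27, 0.01], [0.2, 0.69, -0.25], 'g'],[[-0.17, 3.27, 0.0], [0.2, 0.69, -0.25], 'g'],[[-0.18, 3.27, -0.01], [0.2, 0.69, -0.25], 'g'],[[-0.2, 3.27, -0.03], [0.2, 0.69, -0.25], 'g'],
```

View pics/w3.png

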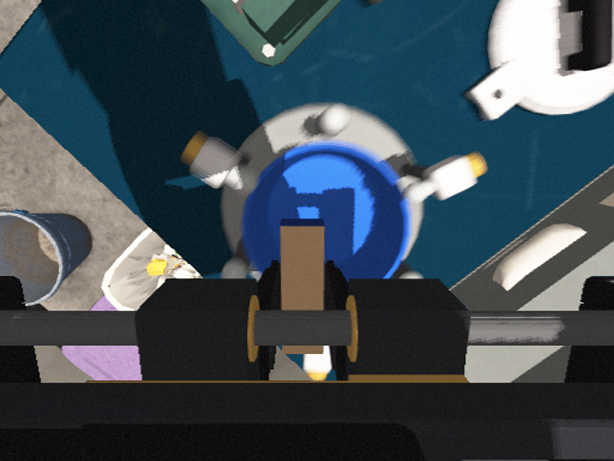

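The bar is held at (302,285), above the tub (centre about (325,220)). I lower it and release.

Request:
apply_moves(increments=[[[-0.2,3.3,0],[0.2,0.7,-0.25],1.2],[[-0.2,3.3,0],[0.2,0.7,-0.25],1.2],[[-0.2,3.3,0],[0.2,0.7,-0.25],1.2],[[-0.2,2.6,0],[0.2,0.7,-0.25],1.2],[[0,0.2,0],[0,0,0],1.2]])

```text
t: 8.22
eef_pos: [601.0, 60.7, 48.0]
tcp_rot: [-1.57, 0.0, -0.299]
ft_force: [-0.7, -0.0, 1.0]
opening: 0.212
```

```bash
python3 - <<'E'
from h import *
plan([605.2,54.8,47],down(73),n=1)
E
```

```text
now [601.   60.7  48. ] n 1
[[0.58, 0.1, -0.44], [-0.04, -0.14, -0.02], 'g'],
```

Request:
apply_moves(increments=[[[0.55,0.1,-0.45],[0,0,0],1.2],[[0,0,0],[0,0,0],3.2],[[0,0,0],[0,0,0],3.2],[[0,-1,0],[0,0,0],3.2],[[0,-3,0],[0,0,0],3.2]])

```text
t: 8.85
eef_pos: [605.4, 55.1, 90.3]
tcp_rot: [-1.57, -0.001, -0.299]
ft_force: [-0.1, -0.1, 1.5]
opening: 0.339
```

Request:
apply_moves(increments=[[[0,-4,0],[0,0,0],4.5],[[0,-4,0],[0,0,0],4.5],[[0,-4,0],[0,0,0],4.5],[[0,0,0],[0,0,0],4.5],[[0,0,0],[0,0,0],4.5]])

```text
t: 9.48
eef_pos: [605.3, 55.0, 220.3]
tcp_rot: [-1.568, -0.007, -0.299]
ft_force: [0.6, 0.1, 0.9]
opening: 0.469
```

```bash
python3 - <<'E'
from h import *
p=cam('wrist'); save(p,'w4',s=1.2); bars(p,42)
t=cam('top'); bars(t); mk(t,'bar_1'); print(readout.state()['ft_force'])
plan([359.2,236.6,190],down(4.3),n=8)
E
```

```text
bar c 758.4 121.8 len 76.2 wid 17.6 long-axis deg -10.5
bar c 694.3 -84.2 len 75.8 wid 18.0 long-axis deg -22.5
bar c 609.0 53.7 len 63.2 wid 19.1 long-axis deg -17.3
bar c 358.8 235.9 len 64.2 wid 20.3 long-axis deg -89.9
bar c 562.7 450.7 len 67.9 wid 29.8 long-axis deg 83.6
bar c 614.0 47.2 len 63.9 wid 17.6 long-axis deg -17.1
bar_1 mark_of 0.73 [609.8  54.   25.4]
bar_1 mark_of 0.65 [189.8 355.8  -2.3]
bar_1 mark_of 0.48 [268.7 276.7  -1. ]
bar_1 mark_of 0.46 [362.8 237.3  -0.8]
[-0.0800715  -0.77519056 -0.05657181]
now [605.4  55.  219.5] n 8
[[-3.61, 0.35, 1.26], [-0.04, 8.57, 0.03], 'g'],[[-3.76, 0.35, 0.71], [-0.04, 8.57, 0.03], 'g'],[[-3.82, 0.35, 0.14], [-0.04, 8.57, 0.03], 'g'],[[-3.8, 0.35, -0.43], [-0.04, 8.57, 0.03], 'g'],[[-3.69, 0.36, -0.99], [-0.04, 8.57, 0.03], 'g'],
[[-3.51, 0.36, -1.53], [-0.04, 8.57, 0.03], 'g'],[[-3.24, 0.36, -2.03], [-0.04, 8.57, 0.03], 'g'],[[-2.9, 0.37, -2.49], [-0.04, 8.57, 0.03], 'g'],
```

Bar B lies flat in the tub. Now bar A.

Request:
apply_moves(increments=[[[-3.6,0.1,1.25],[0,8.6,0],4.5],[[-3.75,0.1,0.7],[0,8.6,0],4.5],[[-3.8,0.2,0.15],[0,8.6,0],4.5],[[-3.8,0.3,-0.45],[0,8.6,0],4.5],[[-3.7,0.4,-1.0],[0,8.6,0],4.5]])

```text
t: 10.25
eef_pos: [448.3, 170.8, 202.7]
tcp_rot: [-1.572, 0.0, -1.076]
ft_force: [1.0, 0.5, -0.1]
opening: 0.477
```

Request:
apply_moves(increments=[[[-3.5,0.4,-1.5],[0,8.6,0],4.5],[[-3.25,0.4,-2.0],[0,8.6,0],4.5],[[-2.9,0.4,-2.5],[0,8.6,0],4.5],[[0,0,0],[0,0,0],4.5],[[0,0,0],[0,0,0],4.5]])

```text
t: 10.88
eef_pos: [353.3, 244.6, 187.4]
tcp_rot: [-1.579, -0.003, -1.539]
ft_force: [1.3, -0.9, -0.5]
opening: 0.472
```

```bash
python3 - <<'E'
from h import *
p=cam('wrist');  bars(p); print(readout.state()['joints'])
plan([359.2,236.6,60],down(4.3),n=3)
E
```

```text
bar c 465.4 127.8 len 72.5 wid 10.1 long-axis deg -81.3
bar c 359.2 236.7 len 64.3 wid 20.5 long-axis deg -84.9
[4.50724237e-01 2.55455308e-01 2.04192410e+00 1.10601103e-03
 8.52812831e-01 4.19248270e-01]
now [353.3 244.4 187.4] n 3
[[0.26, 4.24, 0.22], [0.16, -0.85, 0.05], 'g'],[[0.26, 4.24, 0.21], [0.16, -0.85, 0.05], 'g'],[[0.27, 4.24, 0.19], [0.16, -0.85, 0.05], 'g'],
```

Request:
apply_moves(increments=[[[0.3,4.2,0.2],[0.2,-0.9,0],4.5],[[0.3,4.2,0.2],[0.2,-0.9,0],4.5],[[0.25,4.2,0.2],[0.2,-0.9,0],4.5],[[0,0,0],[0,0,0],4.5],[[0,0,0],[0,0,0],4.5]])

```text
t: 11.55
eef_pos: [364.1, 234.1, 59.3]
tcp_rot: [-1.565, -0.001, -1.492]
ft_force: [-0.6, -0.9, -0.3]
opening: 0.473
```

```bash
python3 - <<'E'
from h import *
print(readout.state()['joints'])
plan([359.2,236.6,7],down(4.3),n=2)
E
```

```text
[ 0.42075626  0.48660463  2.17330412 -0.00718777  0.47665704  0.34798744]
now [364.1 234.1  59.3] n 2
[[-0.15, 2.61, -0.25], [-0.17, 0.12, 0.04], 'g'],[[-0.14, 2.62, -0.24], [-0.17, 0.12, 0.04], 'g'],
```

Request:
apply_moves(increments=[[[-0.2,2.6,-0.3],[0,0,0],4.5],[[-0.1,2.4,-0.2],[0,0,0],4.5],[[0,0.2,0],[0,0,0],4.5],[[0,0,0],[0,0,0],1.2],[[0,0,0],[0,0,0],1.2]])

```text
t: 12.18
eef_pos: [363.7, 238.4, 13.4]
tcp_rot: [-1.553, 0.003, -1.492]
ft_force: [0.4, 0.4, -0.3]
opening: 0.319
```

Request:
apply_moves(increments=[[[0,0,0],[0,0,0],1.2],[[0,0,0],[0,0,0],1.2],[[0,-2,0],[0,0,0],1.2],[[0,-5,0],[0,0,0],1.2],[[0,-5,0],[0,0,0],1.2]])

```text
t: 12.8
eef_pos: [360.8, 237.3, 135.2]
tcp_rot: [-1.558, 0.001, -1.492]
ft_force: [0.4, 0.1, -0.5]
opening: 0.201
```

Request:
apply_moves(increments=[[[0,-5,0],[0,0,0],1.2],[[0,-2,0],[0,0,0],1.2],[[0,0,0],[0,0,0],1.2],[[0,0,0],[0,0,0],1.2],[[0,0,0],[0,0,0],1.2]])

```text
t: 13.42
eef_pos: [359.4, 237.0, 209.1]
tcp_rot: [-1.555, 0.002, -1.492]
ft_force: [0.3, 0.4, -0.4]
opening: 0.208
```

```bash
python3 - <<'E'
from h import *
t=cam('top'); mk(t,'bar_1','lid','lid_handle','lid_ear')
plan([615.8,88.7,200],down(73),n=8)
E
```

```text
bar_1 mark_of 0.62 [264.1 280.4   1.8]
bar_1 mark_of 0.62 [436.1 414.2  49.4]
bar_1 mark_of 0.58 [611.1  54.   24.1]
bar_1 mark_of 0.56 [1.898e+02 3.599e+02 1.000e-01]
lid_handle mark_of 0.56 [517.4 304.3  36.7]
lid_ear mark_of 0.68 [446.3 312.1   9.7]
now [359.7 237.1 209.7] n 8
[[2.1, 0.17, 3.04], [-0.12, -8.56, 0.06], 'g'],[[2.53, 0.16, 2.7], [-0.12, -8.56, 0.06], 'g'],[[2.9, 0.15, 2.29], [-0.12, -8.56, 0.06], 'g'],[[3.21, 0.14, 1.83], [-0.12, -8.56, 0.06], 'g'],[[3.45, 0.14, 1.33], [-0.12, -8.56, 0.06], 'g'],
[[3.61, 0.13, 0.81], [-0.12, -8.56, 0.06], 'g'],[[3.69, 0.13, 0.26], [-0.12, -8.56, 0.06], 'g'],[[3.69, 0.12, -0.29], [-0.12, -8.56, 0.06], 'g'],
```

Request:
apply_moves(increments=[[[2.1,0,3.05],[0,-8.6,0],1.2],[[2.5,0,2.7],[0,-8.6,0],1.2],[[2.9,0,2.3],[0,-8.6,0],1.2],[[3.2,0,1.8],[0,-8.6,0],1.2],[[3.45,0,1.3],[0,-8.6,0],1.2]])

```text
t: 14.3
eef_pos: [523.2, 144.4, 211.1]
tcp_rot: [-1.558, -0.009, -0.716]
ft_force: [-0.4, 0.6, 0.1]
opening: 0.205
```

Request:
apply_moves(increments=[[[3.5,0,0.8],[0,-8.6,0],1.2],[[3.5,0,0.25],[0,-8.6,0],1.2],[[3.4,0,-0.3],[0,-8.6,0],1.2],[[0,0,0],[0,0,0],1.2],[[0,0,0],[0,0,0],1.2]])

```text
t: 14.92
eef_pos: [619.6, 91.6, 209.6]
tcp_rot: [-1.564, -0.01, -0.253]
ft_force: [0.0, 0.4, 0.7]
opening: 0.207
```

```bash
python3 - <<'E'
from h import *
print(readout.state()['opening'])
p=cam('wrist'); bars(p,42)
plan([615.8,89.5,47],down(73),n=4)
E
```

```text
0.20740924177327066
bar c 608.9 53.6 len 64.5 wid 18.8 long-axis deg -16.7
now [619.6  91.6 209.6] n 4
[[-0.12, 4.06, -0.1], [-0.1, 0.63, 0.15], 'g'],[[-0.11, 4.06, -0.1], [-0.1, 0.63, 0.15], 'g'],[[-0.1, 4.06, -0.09], [-0.1, 0.63, 0.15], 'g'],[[-0.09, 4.06, -0.08], [-0.1, 0.63, 0.15], 'g'],
```

Request:
apply_moves(increments=[[[-0.1,4.0,-0.1],[0,0.65,0.1],1.2],[[-0.1,4.0,-0.1],[0,0.65,0.1],1.2],[[-0.1,3.4,-0.1],[0,0.65,0.1],1.2],[[0,0,0],[0,0.6,0],1.2],[[0,0,0],[0,0,0],1.2]])

```text
t: 15.6
eef_pos: [615.3, 92.9, 96.2]
tcp_rot: [-1.562, -0.008, -0.301]
ft_force: [0.9, -0.3, 0.3]
opening: 0.206
```

```bash
python3 - <<'E'
from h import *
plan([615.8,89.5,47],down(73),n=2)
E
```

```text
now [615.3  92.9  96.2] n 2
[[0.05, 2.46, -0.17], [-0.24, -0.11, 0.24], 'g'],[[0.06, 2.46, -0.16], [-0.24, -0.11, 0.24], 'g'],
```

Request:
apply_moves(increments=[[[0.05,0.5,-0.35],[-0.2,0,0.2],1.2],[[0,2.2,0],[-0.2,0,0.2],1.2],[[0,1.8,0],[0,0,0],1.2],[[0,0.2,0],[0,0,0],1.2],[[0,0,0],[0,0,0],1.2]])

```text
t: 16.23
eef_pos: [615.8, 89.5, 48.2]
tcp_rot: [-1.569, -0.004, -0.3]
ft_force: [0.1, 0.3, 0.5]
opening: 0.203
```

Request:
apply_moves(increments=[[[0,0,0],[0,0,0],3.0],[[0,0,0],[0,0,0],3.0],[[0,0,0],[0,0,0],3.0],[[0,-1,0],[0,0,0],3.0],[[0,-4,0],[0,0,0],3.0]])

```text
t: 16.85
eef_pos: [614.9, 89.4, 98.7]
tcp_rot: [-1.57, -0.001, -0.3]
ft_force: [0.2, 0.2, 0.7]
opening: 0.319
```

Request:
apply_moves(increments=[[[0,-5,0],[0,0,0],5],[[0,-5,0],[0,0,0],5],[[0,-4,0],[0,0,0],5],[[0,0,0],[0,0,0],5],[[0,0,0],[0,0,0],5]])

```text
t: 17.48
eef_pos: [614.5, 89.3, 249.3]
tcp_rot: [-1.567, -0.008, -0.3]
ft_force: [0.1, -0.5, -0.8]
opening: 0.522
```

```bash
python3 - <<'E'
from h import *
p=cam('wrist'); bars(p,42); save(p,'w5',s=1.2)
for n in ['top','scene']:
    t=cam(n); mk(t,'cup','cup_handle','lid','lid_handle','lid_ear',k=2)
print(readout.state()['joints'])
E
```

```text
bar c 790.0 171.3 len 82.7 wid 21.6 long-axis deg -10.1
bar c 712.7 -75.2 len 82.5 wid 21.5 long-axis deg -24.4
bar c 608.7 53.5 len 63.3 wid 18.5 long-axis deg -18.4
bar c 618.5 89.2 len 63.0 wid 18.4 long-axis deg -17.7
cup mark_of 0.76 [515.3 451.5  -5.1]
cup mark_of 0.65 [446.9 310.3  10.6]
cup_handle mark_of 0.62 [432.1 419.3  49.9]
lid mark_of 0.75 [521.1 304.3  -1.1]
lid mark_of 0.19 [607.   53.7  27.4]
lid_handle mark_of 0.78 [520.1 303.2  35.9]
lid_ear mark_of 0.83 [447.  313.8  12.4]
lid_ear mark_of 0.26 [608.3  53.3  24. ]
cup mark_of 0.5 [416.6 174.7  73.6]
cup mark_of 0.42 [521.5 306.7  41. ]
lid mark_of 0.81 [524.3 304.7  -1.7]
lid_handle mark_of 0.63 [517.  307.2  39.9]
lid_ear mark_of 0.58 [445.2 312.1   9.7]
[ 3.78006121e-02  4.51357894e-01  1.53006817e+00  6.92116436e-04
  1.15171282e+00 -1.23293359e+00]
```

View pics/w5.png

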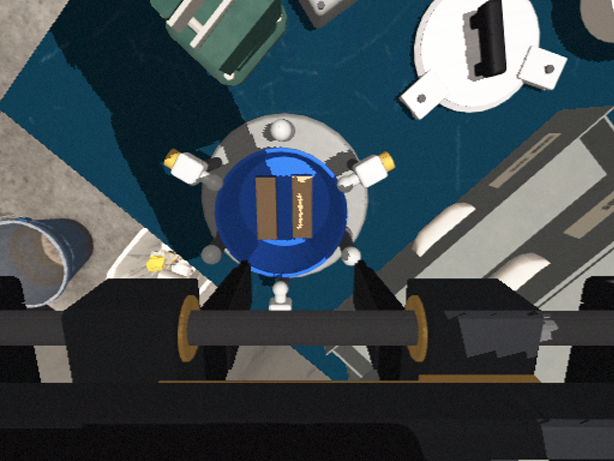

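Both bars lie flat side by side in the tub ((266,208) and (302,207)). Next is the cup. To plan the leaning pour, I fit a rough kinematic model from the logged states.

```bash
cat > kin.py <<'E'
from h import *
from scipy.optimize import least_squares
D=[([1.15639,.49158,1.55945],(189.8,595.2,214.05)),([.5702,.09874,1.80021],(329.6,289.3,335.5)),([.65998,.54679,1.98325],(360,362.4,64.8)),([.45072,.25546,2.04192],(353.3,244.4,187.4)),([.42076,.48660,2.17330],(364.1,234.1,59.3)),([.03780,.45136,1.53007],(614.5,89.3,249.3))]
def wc(q,P):
    r0,a2,d4,e,b,h=P; s=q[1]+q[2]
    r=r0+a2*np.sin(q[1])+d4*np.sin(s)+e*np.cos(s); z=h+a2*np.cos(q[1])+d4*np.cos(s)-e*np.sin(s)
    c,sn=np.cos(q[0]),np.sin(q[0]); return np.array([r*c-b*sn,r*sn+b*c,z])
_f=least_squares(lambda P:np.r_[np.concatenate([wc(q,P)-np.array(x) for q,x in D]),(P[3])*1e-3,P[0]*1e-3],[0,450,450,0,66,100]); P=_f.x
def fk(q,t):
    Rf=R.from_euler('ZYZYZ',[q[0],q[1]+q[2],q[3],q[4],q[5]]).as_matrix(); Rt=np.c_[-Rf[:,1],Rf[:,2],-Rf[:,0]]
    return wc(q,P)+np.array([0,0,t])+Rf[:,2]*t, Rt
LO=np.array([-3.1,-.84,.05,-1.13,.06,-2.69]);HI=np.array([3.1,2.19,2.79,4.28,2.93,2.69])
def ik(p,Rt,q0,t=250):
    def f(q):
        x,Q=fk(q,t); return np.r_[(x-p)/100,R.from_matrix(Q.T@Rt).as_rotvec()]
    s=least_squares(f,np.clip(q0,LO+.01,HI-.01),bounds=(LO,HI)); return s.x,np.abs(s.fun).max()
def lean(psi,L):
    """tool across a rod along azimuth psi; body leaning left of rod by L deg"""
    p,l=np.radians([psi,L]); a=np.array([np.cos(p),np.sin(p),0]); lf=np.array([-np.sin(p),np.cos(p),0]); k=np.array([0,0,1.])
    y=-k*np.cos(l)-lf*np.sin(l); return np.c_[a,y,np.cross(a,y)]
E
python3 - <<'E'
from kin import *
print(P.round(1),np.abs(_f.fun).max())
q=readout.state()['joints']; print(fk(q,250),T_tool().round(2))
for t in (200,300):
    q0=q
    for nm,psi,L,G in [('grasp',22.5,35,(430,418,44)),('up',22.5,35,(430,418,200))]+[('pour',-30,l,(529,119,205)) for l in (35,0,-30,-60,-75,-85)]+[('pour',0,l,(516,72,205)) for l in (35,0,-30,-60,-75,-85)]:
        Q=lean(psi,L); qq,e=ik(np.array(G)+18.8*Q[:,1],Q,q0,t); q0=qq; print(t,nm,psi,L,qq.round(2),round(e,4))
E
```

```text
Traceback (most recent call last):
NameError: name '_f' is not defined
```

```bash
python3 - <<'E'
from kin import *
import kin
print(P.round(1),np.abs(kin._f.fun).max())
q=readout.state()['joints']; print(fk(q,250),T_tool().round(2))
for t in (200,300):
    q0=q
    for nm,psi,L,G in [('grasp',22.5,35,(430,418,44)),('up',22.5,35,(430,418,200))]+[('pour',-30,l,(529,119,205)) for l in (35,0,-30,-60,-75,-85)]+[('pour',0,l,(516,72,205)) for l in (35,0,-30,-60,-75,-85)]:
        Q=lean(psi,L); qq,e=ik(np.array(G)+18.8*Q[:,1],Q,q0,t); q0=qq; print(t,nm,psi,L,qq.round(2),round(e,4))
E
```

```text
[ -0.6 591.  411.1  44.4  65.7 -77.9] 2.0442280260911616Traceback (most recent call last):
  File "<stdin>", line 4, in <module>
  File "kin.py", line 10, in fk
    Rf=R.from_euler('ZYZYZ',[q[0],q[1]+q[2],q[3],q[4],q[5]]).as_matrix(); Rt=np.c_[-Rf[:,1],Rf[:,2],-Rf[:,0]]
       ~~~~~~~~~~~~^^^^^^^^^^^^^^^^^^^^^^^^^^^^^^^^^^^^^^^^^
  File "scipy/spatial/transform/_rotation.pyx", line 1413, in scipy.spatial.transform._rotation.Rotation.from_euler
ValueError: Expected axis specification to be a non-empty string of upto 3 characters, got ZYZYZ
```

```bash
sed -i "s/Rf=R.from_euler('ZYZYZ',.*\]).as_matrix(); Rt/Rf=(R.from_euler('ZYZ',[q[0],q[1]+q[2],q[3]])*R.from_euler('YZ',[q[4],q[5]])).as_matrix(); Rt/" kin.py
python3 - <<'E'
from kin import *
q=readout.state()['joints']; print(fk(q,250),T_tool().round(2))
for t in (200,300):
    q0=q
    for nm,psi,L,G in [('grasp',22.5,35,(430,418,44)),('up',22.5,35,(430,418,200))]+[('pour',-30,l,(529,119,205)) for l in (35,0,-30,-60,-75,-85)]+[('pour',0,l,(516,72,205)) for l in (35,0,-30,-60,-75,-85)]:
        Q=lean(psi,L); qq,e=ik(np.array(G)+18.8*Q[:,1],Q,q0,t); q0=qq; print(t,nm,psi,L,qq.round(2),round(e,4))
E
```

```text
(array([615.60521737,  89.18344547, 249.06019808]), array([[ 9.55202927e-01,  8.42382505e-03,  2.95831721e-01],
       [-2.95849739e-01,  9.51251648e-04,  9.55234017e-01],
       [ 7.76531383e-03, -9.99964067e-01,  3.40082480e-03]])) [[ 9.6000e-01  1.0000e-02  3.0000e-01  6.1494e+02]
 [-3.0000e-01  0.0000e+00  9.6000e-01  8.9380e+01]
 [ 1.0000e-02 -1.0000e+00  0.0000e+00  2.4930e+02]
 [ 0.0000e+00  0.0000e+00  0.0000e+00  1.0000e+00]]
200 grasp 22.5 35 [ 0.82  0.79  1.67 -0.64  1.06 -0.72] 0.0
200 up 22.5 35 [ 0.82  0.58  1.58 -0.57  1.31 -0.9 ] 0.0
200 pour -30 35 [ 0.24  0.54  1.65 -0.43  1.42 -0.64] 0.0
200 pour -30 0 [ 0.1   0.41  1.8  -0.    0.94 -0.95] 0.0
200 pour -30 -30 [-0.05  0.36  1.96  0.75  0.71 -1.65] 0.0
200 pour -30 -60 [-0.18  0.43  2.1   1.51  0.96 -2.42] 0.0
200 pour -30 -75 [-0.22  0.51  2.15  1.72  1.2  -2.65] 0.0
200 pour -30 -85 [-0.24  0.56  2.16  1.77  1.36 -2.69] 0.0414
200 pour 0 35 [ 0.21  0.45  1.83 -0.68  1.11 -0.98] 0.0
200 pour 0 0 [ 0.01  0.38  1.85 -0.    0.92 -1.56] 0.0
200 pour 0 -30 [-0.16  0.4   1.88  0.61  1.04 -2.1 ] 0.0
200 pour 0 -60 [-0.29 
[... 267 characters left out ...]
00 pour -30 35 [ 0.3   0.62  1.54 -0.4   1.46 -0.6 ] 0.0
300 pour -30 0 [ 0.1   0.41  1.8  -0.    0.94 -0.95] 0.0
300 pour -30 -30 [-0.15  0.35  2.03  0.79  0.72 -1.79] 0.0
300 pour -30 -60 [-0.38  0.51  2.22  1.47  1.04 -2.66] 0.0
300 pour -30 -75 [-0.43  0.61  2.2   1.47  1.24 -2.69] 0.0847
300 pour -30 -85 [-0.45  0.68  2.18  1.47  1.37 -2.69] 0.1524
300 pour 0 35 [ 0.31  0.5   1.79 -0.64  1.15 -0.9 ] 0.0
300 pour 0 0 [ 0.01  0.38  1.85 -0.    0.92 -1.56] 0.0
300 pour 0 -30 [-0.26  0.43  1.89  0.59  1.06 -2.19] 0.0
300 pour 0 -60 [-0.44  0.61  1.91  0.92  1.38 -2.58] 0.0
300 pour 0 -75 [-0.49  0.73  1.91  1.02  1.56 -2.69] 0.0144
300 pour 0 -85 [-0.49  0.81  1.89  1.05  1.67 -2.69] 0.0685
```

```bash
cat >> kin.py <<'E'
def leanf(psi,L):
    Q=lean(psi,L); return np.c_[-Q[:,0],Q[:,1],-Q[:,2]]
def path(Ws,grip,n=None,mm=50,deg=9.5,start=None):
    """Ws: list of (G,R) of grasp point, first leg from the present pose; prints rows; turn taken by fixed-axis (world z for big turns is given by via points)"""
    T=T_tool(); cur=T[:3,3].copy(); Rc=T[:3,:3].copy(); k=0; j=readout.state()['joints']
    print('now',cur.round(1))
    for G,Q in Ws:
        tgt=np.array(G,float)+18.8*Q[:,1]; r=R.from_matrix(Rc.T@Q).as_rotvec()
        g0=cur-18.8*Rc[:,1]; m=int(np.ceil(max(np.linalg.norm(tgt-cur)/mm,np.degrees(np.linalg.norm(r))/deg,1)))
        for i in range(1,m+1):
            Rn=Rc@R.from_rotvec(r*i/m).as_matrix(); Rp=Rc@R.from_rotvec(r*(i-1)/m).as_matrix()
            gn=g0+(np.array(G)-g0)*i/m; gp=g0+(np.array(G)-g0)*(i-1)/m
            d=(gn+18.8*Rn[:,1])-(gp+18.8*Rp[:,1])
            print([(np.round(Rp.T@d/10,2)+0.).tolist(),(np.round(np.degrees(r/m),1)+0.).tolist(),grip],end=','); k+=1
            if k%5==0: print()
        j2,e=ik(tgt,Q,j,250); print('  # at',np.round(G,0),j2.round(2),round(e,3)); j=j2
        cur,Rc=tgt,Q
E
python3 - <<'E'
from kin import *
path([((560,230,260),down(0)),((425,440,240),leanf(22.5,35))],5)
E
```

```text
now [614.9  89.4 249.3]
[[-1.18, 0.1, 1.47], [-0.1, 9.1, 0.0], 5],[[-1.39, 0.1, 1.27], [-0.1, 9.1, 0.0], 5],[[-1.58, 0.1, 1.03], [-0.1, 9.1, 0.0], 5],[[-1.72, 0.1, 0.77], [-0.1, 9.1, 0.0], 5],[[-1.82, 0.1, 0.49], [-0.1, 9.1, 0.0], 5],
[[-1.88, 0.1, 0.2], [-0.1, 9.1, 0.0], 5],[[-1.89, 0.1, -0.1], [-0.1, 9.1, 0.0], 5],[[-1.85, 0.1, -0.4], [-0.1, 9.1, 0.0], 5],  # at [560 230 260] [0.28 0.44 1.58 0.   1.13 0.28] 0.0
[[-2.53, 0.24, -1.57], [3.9, 8.2, -2.6], 5],[[-2.27, 0.01, -1.93], [3.9, 8.2, -2.6], 5],
[[-1.95, -0.24, -2.24], [3.9, 8.2, -2.6], 5],[[-1.58, -0.49, -2.48], [3.9, 8.2, -2.6], 5],[[-1.17, -0.74, -2.65], [3.9, 8.2, -2.6], 5],[[-0.73, -0.98, -2.74], [3.9, 8.2, -2.6], 5],[[-0.27, -1.2, -2.75], [3.9, 8.2, -2.6], 5],
[[0.19, -1.39, -2.68], [3.9, 8.2, -2.6], 5],  # at [425 440 240] [ 0.89  0.59  1.47 -0.54  1.43  2.24] 0.0
```

Request:
apply_moves(increments=[[[-1.2,0,1.5],[0,9.1,0],5],[[-1.4,0,1.3],[0,9.1,0],5],[[-1.6,0,1.0],[0,9.1,0],5],[[-1.7,0,0.8],[0,9.1,0],5],[[-1.8,0,0.5],[0,9.1,0],5]])

```text
t: 18.75
eef_pos: [581.0, 179.2, 249.0]
tcp_rot: [-1.563, -0.003, -1.121]
ft_force: [-0.3, -0.6, 1.1]
opening: 0.529
```

Request:
apply_moves(increments=[[[-1.9,0,0.2],[0,9.1,0],5],[[-1.9,0,-0.1],[0,9.1,0],5],[[-1.85,0,-0.4],[0,9.1,0],5],[[-2.5,0.25,-1.6],[3.9,8.2,-2.6],5],[[-2.3,0,-1.9],[3.9,8.2,-2.6],5]])

```text
t: 19.38
eef_pos: [533.2, 285.9, 244.1]
tcp_rot: [-1.413, -0.065, -1.914]
ft_force: [0.0, -0.2, 0.5]
opening: 0.529
```

Request:
apply_moves(increments=[[[-1.95,-0.25,-2.25],[3.9,8.2,-2.6],5],[[-1.6,-0.5,-2.5],[3.9,8.2,-2.6],5],[[-1.2,-0.75,-2.65],[3.9,8.2,-2.6],5],[[-0.7,-1,-2.75],[3.9,8.2,-2.6],5],[[-0.3,-1.2,-2.75],[3.9,8.2,-2.6],5]])

```text
t: 20.0
eef_pos: [456.2, 418.2, 234.5]
tcp_rot: [-1.012, -0.018, -2.676]
ft_force: [-0.6, 0.1, 0.6]
opening: 0.523
```

```bash
python3 - <<'E'
from kin import *
s=readout.state(); print(s['t'],s['joints'].round(2),s['eef_pos'],s['opening'])
p=cam('wrist'); save(p,'w6',s=1.2); mk(p,'cup','cup_handle',k=2)
t=cam('top'); mk(t,'cup','cup_handle',k=2)
path([((425,440,240),leanf(22.5,35))],5)
E
```

```text
20.0 [ 0.85  0.58  1.45 -0.52  1.38  2.12] [456.2237693  418.16254696 234.46442066] 0.5234671848168256
cup mark_of 0.88 [516.7 453.1   2.3]
cup_handle mark_of 0.95 [430.7 418.5  45. ]
cup mark_of 0.76 [514.4 453.2  -3.4]
cup_handle mark_of 0.67 [433.3 416.6  48.8]
now [457.3 416.5 234.4]
[[1.88, -0.44, -2.65], [3.1, 4.4, -1.5], 5],  # at [425 440 240] [ 0.89  0.59  1.47 -0.54  1.43  2.24] 0.0
```

View pics/w6.png

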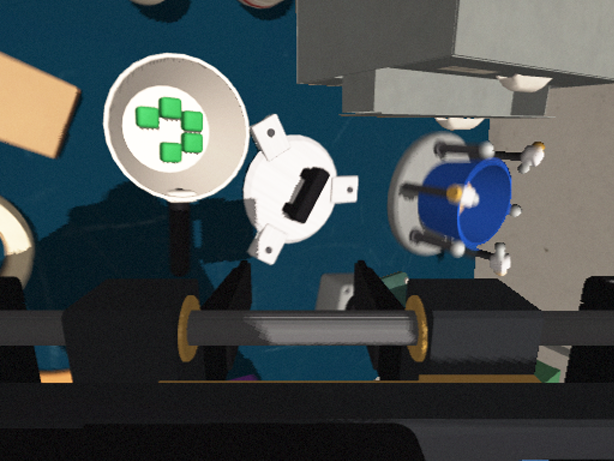

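The wrist view shows 5 chips in the cup at about (172,130) and the handle at (180,235). I go to the pre-grasp, leaning 35°.

```bash
python3 - <<'E'
from kin import *
Q=leanf(22.4,35); G=np.array([430.5,418,44])
path([(G-90*Q[:,1],Q),(G,Q)],5)
E
```

```text
now [457.3 416.5 234.4]
[[0.57, 2.8, -3.87], [1.0, 1.5, -0.5], 5],[[0.65, 2.73, -3.9], [1.0, 1.5, -0.5], 5],[[0.73, 2.67, -3.93], [1.0, 1.5, -0.5], 5],  # at [411. 466. 118.] [ 0.93  0.75  1.52 -0.54  1.26  2.38] 0.0
[[0.0, 4.5, 0.0], [0.0, 0.0, 0.0], 5],[[0.0, 4.5, 0.0], [0.0, 0.0, 0.0], 5],
  # at [430. 418.  44.] [ 0.86  0.81  1.63 -0.62  1.09  2.44] 0.0
```

Request:
apply_moves(increments=[[[0.6,2.8,-3.9],[1,1.5,-0.5],5],[[0.65,2.7,-3.9],[1,1.5,-0.5],5],[[0.7,2.6,-3.9],[1,1.5,-0.5],5],[[0,0,0],[0,0,0],5],[[0,0,0],[0,0,0],5]])

```text
t: 20.92
eef_pos: [419.3, 453.6, 105.7]
tcp_rot: [-0.967, 0.007, -2.756]
ft_force: [0.3, -0.2, 1.7]
opening: 0.528
```

```bash
python3 - <<'E'
from kin import *
p=cam('wrist'); mk(p,'cup','cup_handle',k=2); save(p,'w7',s=1.2)
Q=leanf(22.4,35); G=np.array([430.5,418,44])
path([(G-50*Q[:,1],Q),(G,Q)],5,mm=30)
E
```

```text
cup mark_of 0.85 [517.9 453.4  -1.2]
cup_handle mark_of 0.7 [428.2 419.   45.8]
cup_handle mark_of 0.37 [513.5 454.2   1.9]
now [419.  453.7 105.7]
[[0.15, 2.04, -0.22], [0.2, -0.3, -0.1], 5],[[0.15, 2.04, -0.23], [0.2, -0.3, -0.1], 5],  # at [420. 445.  85.] [ 0.9   0.77  1.58 -0.57  1.18  2.4 ] 0.0
[[0.0, 2.5, 0.0], [0.0, 0.0, 0.0], 5],[[0.0, 2.5, 0.0], [0.0, 0.0, 0.0], 5],  # at [430. 418.  44.] [ 0.86  0.81  1.63 -0.62  1.09  2.44] 0.0
```

View pics/w7.png

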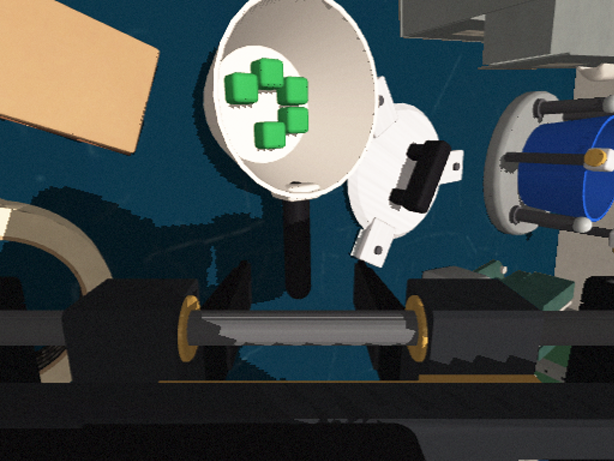

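The handle (298,245) is lined up between the fingers. I go in and grip.

Request:
apply_moves(increments=[[[0.15,2,-0.2],[0.2,-0.3,0],5],[[0.15,2,-0.2],[0.2,-0.3,0],5],[[0,2.2,0],[0,0,0],5],[[0,2,0],[0,0,0],5],[[0,0.3,0],[0,0,0],5]])

```text
t: 21.7
eef_pos: [437.9, 410.3, 39.5]
tcp_rot: [-0.966, 0.011, -2.749]
ft_force: [0.6, -0.1, 0.0]
opening: 0.523
```

```bash
python3 - <<'E'
from kin import *
p=cam('wrist'); mk(p,'cup','cup_handle',k=1)
Q=leanf(22.4,35); G=np.array([430.5,418,44])
path([(G,Q)],5,mm=30)
E
```

```text
cup mark_of 0.5 [421.9 174.   74.6]
cup_handle mark_of 0.67 [429.2 418.   44.3]
now [437.7 411.5  40.2]
[[0.44, 1.06, -0.49], [0.4, -0.3, -0.7], 5],  # at [430. 418.  44.] [ 0.86  0.81  1.63 -0.62  1.09  2.44] 0.0
```

Request:
apply_moves(increments=[[[0.3,1.0,-0.5],[0.4,-0.3,-0.6],5],[[0,0.2,0],[0,0,0],5],[[0,0,0],[0,0,0],1],[[0,0,0],[0,0,0],1],[[0,0,0],[0,0,0],1]])

```text
t: 22.48
eef_pos: [436.0, 409.0, 27.9]
tcp_rot: [-0.96, 0.002, -2.748]
ft_force: [0.9, 0.1, 0.6]
opening: 0.266
```

Request:
apply_moves(increments=[[[0,0,0],[0,0,0],1],[[0,0,0],[0,0,0],1],[[0,0,0],[0,0,0],1],[[0,0,0],[0,0,0],1],[[0,0,0],[0,0,0],1]])

```text
t: 23.1
eef_pos: [436.0, 409.0, 28.0]
tcp_rot: [-0.96, 0.002, -2.749]
ft_force: [0.1, -1.0, 0.3]
opening: 0.185
```

```bash
python3 - <<'E'
from kin import *
s=readout.state(); T=T_tool(); print(s['opening']*95,s['ft_force'],T[:3,3]-18.8*T[:3,1], T.round(3))
p=cam('wrist'); mk(p,'cup','cup_handle',k=1)
G=T[:3,3]-18.8*T[:3,1]
path([(G+[0,0,40],T[:3,:3])],1,mm=20)
E
```

```text
17.607643977529985 [ 0.09012345 -1.00289975  0.29332848] [431.88905632 418.95399677  43.42758735] [[-9.24000e-01  2.21000e-01  3.13000e-01  4.36049e+02]
 [-3.83000e-01 -5.29000e-01 -7.57000e-01  4.09014e+02]
 [-2.00000e-03 -8.19000e-01  5.73000e-01  2.80220e+01]
 [ 0.00000e+00  0.00000e+00  0.00000e+00  1.00000e+00]]
cup mark_of 0.74 [513.9 453.1   0.7]
cup_handle mark_of 0.86 [429.9 420.9  45.5]
now [436.  409.1  28. ]
[[0.0, -1.64, 1.15], [0.0, 0.0, 0.0], 1],[[0.0, -1.64, 1.15], [0.0, 0.0, 0.0], 1],  # at [432. 419.  83.] [ 0.86  0.76  1.62 -0.6   1.14  2.4 ] 0.0
```

Request:
apply_moves(increments=[[[0,-0.8,0.55],[0,0,0],1],[[0,-1.3,0.9],[0,0,0],1],[[0,-1.6,1.15],[0,0,0],1],[[0,-1.6,1.15],[0,0,0],1],[[0,0,0],[0,0,0],1]])

```text
t: 23.88
eef_pos: [436.2, 409.0, 98.9]
tcp_rot: [-0.962, 0.004, -2.748]
ft_force: [-0.5, 0.2, -1.8]
opening: 0.183
```

```bash
python3 - <<'E'
from kin import *
s=readout.state(); print(s['opening']*95,s['ft_force'],s['moment'])
p=cam('wrist'); mk(p,'cup','cup_handle',k=1); save(p,'w8',s=1.2)
p=cam('scene'); mk(p,'cup','cup_handle','lid',k=1); save(p,'s8',(100,60,420,300),2)
E
```

```text
17.419967700999976 [-0.47688489  0.16889078 -1.7622438 ] [0.31749028 0.5023111  0.01272987]
cup mark_of 0.77 [514.9 450.9  69.1]
cup_handle mark_of 0.93 [427.6 419.9 118.8]
cup mark_of 0.88 [515.1 455.8  65.1]
cup_handle mark_of 0.72 [426.8 417.7 113. ]
lid mark_of 0.87 [521.1 305.2  -3.7]
```

View pics/s8.png

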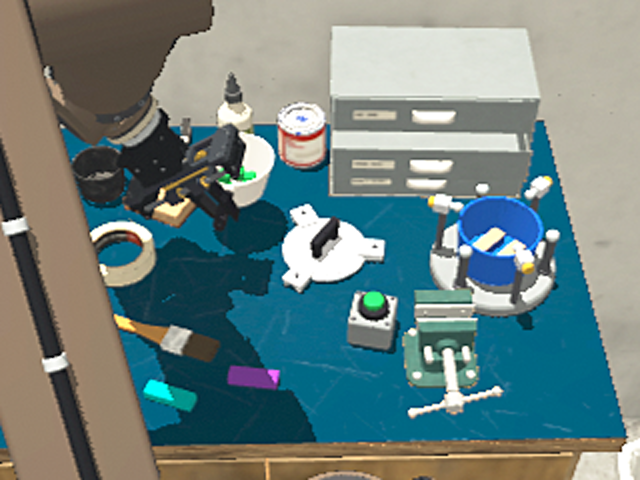

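The cup is up and level, with the chips inside. I carry it to the tub at a height of about 205.

```bash
python3 - <<'E'
from kin import *
T=T_tool(); Q0=T[:3,:3]; Rz=lambda a:R.from_euler('z',a,degrees=True).as_matrix()@Q0
G=T[:3,3]-18.8*Q0[:,1]; print(G)
path([((432,419,205),Q0),((445,270,212),Rz(-24)),((540,129.5,207),Rz(-52.4))],1,mm=42,deg=6.5)
E
```

```text
[431.41862127 418.20593447 111.32147441]
now [435.5 408.2  95.9]
[[-0.03, -2.57, 1.78], [0.0, 0.0, 0.0], 1],[[-0.03, -2.57, 1.78], [0.0, 0.0, 0.0], 1],[[-0.03, -2.57, 1.78], [0.0, 0.0, 0.0], 1],  # at [432 419 205] [ 0.86  0.61  1.54 -0.56  1.34  2.26] 0.0
[[1.24, 1.9, 3.02], [0.0, 4.9, -3.4], 1],[[0.86, 1.96, 3.1], [0.0, 4.9, -3.4], 1],
[[0.47, 1.99, 3.14], [0.0, 4.9, -3.4], 1],[[0.08, 2.0, 3.16], [0.0, 4.9, -3.4], 1],  # at [445 270 212] [ 0.62  0.53  1.69 -0.49  1.36  2.43] 0.0
[[-1.86, 1.66, 2.2], [0.0, 4.7, -3.3], 1],[[-2.13, 1.54, 2.03], [0.0, 4.7, -3.3], 1],[[-2.37, 1.41, 1.84], [0.0, 4.7, -3.3], 1],
[[-2.59, 1.26, 1.63], [0.0, 4.7, -3.3], 1],[[-2.78, 1.1, 1.4], [0.0, 4.7, -3.3], 1],  # at [540. 130. 207.] [ 0.28  0.6   1.56 -0.41  1.46  2.52] 0.0
```

Request:
apply_moves(increments=[[[0,-2.5,1.8],[0,0,0],1],[[0,-2.6,1.8],[0,0,0],1],[[0,-2.6,1.8],[0,0,0],1],[[0.6,0.9,1.5],[0,2.5,-1.7],1],[[1.0,1.9,3.0],[0,4.9,-3.4],1]])

```text
t: 24.85
eef_pos: [437.8, 351.8, 191.5]
tcp_rot: [-0.956, -0.004, -2.909]
ft_force: [0.3, -0.6, -2.2]
opening: 0.184
```

Request:
apply_moves(increments=[[[0.8,1.9,3.1],[0,4.9,-3.4],1],[[0.45,2,3.1],[0,4.9,-3.4],1],[[0.1,1.5,2.4],[0,3.5,-2.4],1],[[-1.2,1,1.3],[0,3,-2],1],[[0,0,0],[0,0,0],1]])

```text
t: 25.48
eef_pos: [446.5, 221.0, 190.3]
tcp_rot: [-0.947, -0.007, 3.002]
ft_force: [0.6, 0.2, -1.1]
opening: 0.184
```

```bash
python3 - <<'E'
from kin import *
s=readout.state(); print(s['joints'].round(2),s['opening'])
path([((540,129.5,207),leanf(-30,35))],1,mm=42,deg=6.5)
E
```

```text
[ 0.57  0.54  1.69 -0.47  1.37  2.48] 0.18411484425751487
now [446.5 221.  190.3]
[[-2.53, 1.25, 1.82], [-0.2, 4.5, -3.1], 1],[[-2.73, 1.09, 1.61], [-0.2, 4.5, -3.1], 1],[[-2.9, 0.93, 1.38], [-0.2, 4.5, -3.1], 1],[[-3.05, 0.76, 1.14], [-0.2, 4.5, -3.1], 1],  # at [540. 130. 207.] [ 0.28  0.6   1.56 -0.41  1.46  2.52] 0.0
```

Request:
apply_moves(increments=[[[-2.5,1.2,1.8],[-0.2,4.5,-3.1],1],[[-2.7,1.1,1.6],[-0.2,4.5,-3.1],1],[[-2.9,0.9,1.4],[-0.2,4.5,-3.1],1],[[-2.2,0.5,0.8],[-0.2,3.5,-2.4],1],[[0,0,0],[0,0,0],1]])

```text
t: 26.1
eef_pos: [526.9, 125.5, 187.2]
tcp_rot: [-0.954, -0.006, 2.632]
ft_force: [-0.2, 0.1, -1.6]
opening: 0.183
```

```bash
python3 - <<'E'
from kin import *
s=readout.state(); print(s['joints'].round(2),s['opening'],s['ft_force'])
T=T_tool(); print(T[:3,3]-18.8*T[:3,1])
for n in ['wrist','top','scene']:
    p=cam(n); mk(p,'cup','cup_handle','chip_1',k=2); 
    if n=='scene': save(p,'s9',(100,60,420,300),2)
path([((540,129.5,207),leanf(-30,35))],1,mm=42,deg=6.5)
E
```

```text
[ 0.31  0.62  1.55 -0.4   1.47  2.53] 0.1830472417128424 [-0.19787327  0.05866825 -1.57305542]
[532.30498334 134.93865138 202.53757059]
cup mark_of 0.8 [612.6  90.5 157. ]
cup_handle mark_of 0.65 [529.7 138.1 207.1]
cup_handle mark_of 0.43 [606.3 108.3 164.3]
chip_1 mark_of 0.92 [637.5  88.9 159.7]
chip_1 mark_of 0.91 [614.9  73.4 164.1]
cup mark_of 0.68 [612.2  89.  153.9]
chip_1 mark_of 0.6 [612.8  74.4 165.3]
chip_1 mark_of 0.6 [628.7  89.8 163. ]
cup mark_of 0.62 [610.9  94.2 158.2]
cup_handle mark_of 0.45 [634.2 109.7 163.2]
chip_1 mark_of 0.59 [613.5  77.7 165. ]
chip_1 mark_of 0.55 [634.4  91.8 160.5]
now [526.5 126.9 188.5]
[[-1.03, -0.14, 0.35], [-0.3, 1.0, -0.3], 1],  # at [540. 130. 207.] [ 0.28  0.6   1.56 -0.41  1.46  2.52] 0.0
```

View pics/s9.png

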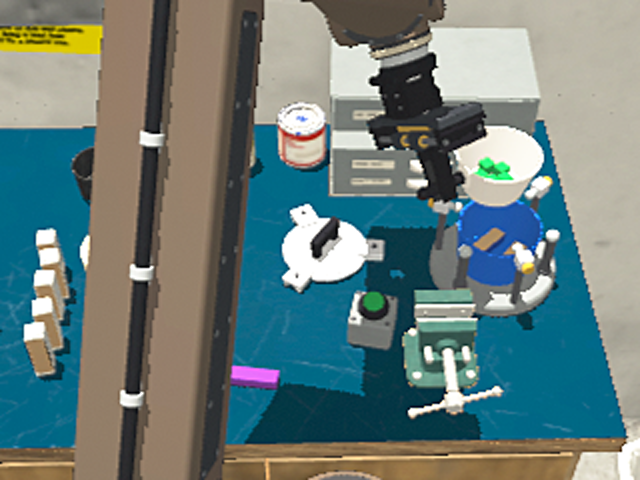

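```bash
python3 - <<'E'
from kin import *
G=(540,129.5,207)
path([(G,leanf(-30,35)),(G,leanf(-30,-25))],1,mm=42,deg=8)
print('then'); path([(G,leanf(-30,-25)),(G,leanf(-30,-75)),(G,leanf(-30,-85))],1,mm=42,deg=5)
E
```

```text
now [526.5 126.9 188.5]
[[-1.03, -0.14, 0.35], [-0.3, 1.0, -0.3], 1],  # at [540. 130. 207.] [ 0.28  0.6   1.56 -0.41  1.46  2.52] 0.0
[[0.0, -0.02, -0.25], [-7.5, 0.0, 0.0], 1],[[0.0, -0.02, -0.25], [-7.5, 0.0, 0.0], 1],[[0.0, -0.02, -0.25], [-7.5, 0.0, 0.0], 1],[[0.0, -0.02, -0.25], [-7.5, 0.0, 0.0], 1],
[[0.0, -0.02, -0.25], [-7.5, 0.0, 0.0], 1],[[0.0, -0.02, -0.25], [-7.5, 0.0, 0.0], 1],[[0.0, -0.02, -0.25], [-7.5, 0.0, 0.0], 1],[[0.0, -0.02, -0.25], [-7.5, 0.0, 0.0], 1],  # at [540. 130. 207.] [-0.04  0.37  1.93  0.6   0.72  1.62] 0.0
then
now [526.5 126.9 188.5]
[[-0.08, -0.02, -0.12], [-4.6, 0.1, 0.0], 1],[[-0.08, -0.02, -0.13], [-4.6, 0.1, 0.0], 1],[[-0.08, -0.02, -0.13], [-4.6, 0.1, 0.0], 1],[[-0.08, -0.02, -0.13], [-4.6, 0.1, 0.0], 1],[[-0.08, -0.03, -0.13], [-4.6, 0.1, 0.0], 1],
[[-0.08, -0.03, -0.13], [-4.6, 0.1, 0.0], 1],[[-0.08, -0.03, -0.13], [-4.6, 0.1, 0.0], 1],[[-0.08, -0.03, -0.14], [-4.6, 0.1, 0.0], 1],[[-0.08, -0.03, -0.14], [-4.6, 0.1, 0.0], 1],[[-0.08, -0.03, -0.14], [-4.6, 0.1, 0.0], 1],
[[-0.08, -0.03, -0.14], [-4.6, 0.1, 0.0], 1],[[-0.08, -0.03, -0.14], [-4.6, 0.1, 0.0], 1],[[-0.08, -0.03, -0.15], [-4.6, 0.1, 0.0], 1],  # at [540. 130. 207.] [-0.04  0.37  1.93  0.6   0.72  1.62] 0.0
[[0.0, -0.01, -0.16], [-5.0, 0.0, 0.0], 1],[[0.0, -0.01, -0.16], [-5.0, 0.0, 0.0], 1],
[[0.0, -0.01, -0.16], [-5.0, 0.0, 0.0], 1],[[0.0, -0.01, -0.16], [-5.0, 0.0, 0.0], 1],[[0.0, -0.01, -0.16], [-5.0, 0.0, 0.0], 1],[[0.0, -0.01, -0.16], [-5.0, 0.0, 0.0], 1],[[0.0, -0.01, -0.16], [-5.0, 0.0, 0.0], 1],
[[0.0, -0.01, -0.16], [-5.0, 0.0, 0.0], 1],[[0.0, -0.01, -0.16], [-5.0, 0.0, 0.0], 1],[[0.0, -0.01, -0.16], [-5.0, 0.0, 0.0], 1],  # at [540. 130. 207.] [-0.3   0.58  2.2   1.68  1.25  0.38] 0.0
[[0.0, 0.0, -0.11], [-3.3, 0.0, 0.0], 1],[[0.0, 0.0, -0.11], [-3.3, 0.0, 0.0], 1],
[[0.0, 0.0, -0.11], [-3.3, 0.0, 0.0], 1],  # at [540. 130. 207.] [-0.32  0.67  2.22  1.75  1.43  0.25] 0.0
```

Request:
apply_moves(increments=[[[-1.0,-0.15,0.35],[-0.3,1,-0.3],1],[[0,0,-0.25],[-7.5,0,0],1],[[0,0,-0.25],[-7.5,0,0],1],[[0,0,-0.25],[-7.5,0,0],1],[[0,0,-0.25],[-7.5,0,0],1]])

```text
t: 27.32
eef_pos: [542.3, 127.3, 188.3]
tcp_rot: [-1.5, 0.004, 2.615]
ft_force: [-0.1, 0.8, -1.2]
opening: 0.182
```

Request:
apply_moves(increments=[[[0,0,-0.25],[-7.5,0,0],1],[[0,0,-0.25],[-7.5,0,0],1],[[0,0,-0.25],[-7.5,0,0],1],[[0,0,0],[0,0,0],1],[[0,0,0],[0,0,0],1]])

```text
t: 27.95
eef_pos: [548.4, 129.5, 191.6]
tcp_rot: [-1.903, 0.01, 2.608]
ft_force: [0.5, 0.0, -1.2]
opening: 0.18
```

```bash
python3 - <<'E'
from kin import *
s=readout.state(); print(s['joints'].round(2),s['opening'],s['ft_force'])
T=T_tool(); print(T[:3,3]-18.8*T[:3,1])
G=(540,129.5,207)
path([(G,leanf(-30,-42)),(G,leanf(-30,-62)),(G,leanf(-30,-75))],1,mm=42,deg=4)
E
```

```text
[-0.02  0.37  1.9   0.42  0.75  1.79] 0.1795876191838432 [ 0.50105406  0.00795587 -1.23674003]
[545.10802098 124.32695495 209.35722168]
now [548.4 129.5 191.6]
[[0.12, 0.04, -0.14], [-3.8, 0.0, -0.1], 1],[[0.12, 0.04, -0.14], [-3.8, 0.0, -0.1], 1],[[0.12, 0.04, -0.14], [-3.8, 0.0, -0.1], 1],[[0.12, 0.05, -0.13], [-3.8, 0.0, -0.1], 1],[[0.12, 0.05, -0.13], [-3.8, 0.0, -0.1], 1],
[[0.12, 0.05, -0.13], [-3.8, 0.0, -0.1], 1],  # at [540. 130. 207.] [-0.15  0.39  2.04  1.12  0.77  1.07] 0.0
[[0.0, 0.0, -0.13], [-4.0, 0.0, 0.0], 1],[[0.0, 0.0, -0.13], [-4.0, 0.0, 0.0], 1],[[0.0, 0.0, -0.13], [-4.0, 0.0, 0.0], 1],[[0.0, 0.0, -0.13], [-4.0, 0.0, 0.0], 1],
[[0.0, 0.0, -0.13], [-4.0, 0.0, 0.0], 1],  # at [540. 130. 207.] [-0.26  0.48  2.15  1.54  1.02  0.59] 0.0
[[0.0, 0.0, -0.11], [-3.3, 0.0, 0.0], 1],[[0.0, 0.0, -0.11], [-3.3, 0.0, 0.0], 1],[[0.0, 0.0, -0.11], [-3.3, 0.0, 0.0], 1],[[0.0, 0.0, -0.11], [-3.3, 0.0, 0.0], 1],
  # at [540. 130. 207.] [-0.3   0.58  2.2   1.68  1.25  0.38] 0.0
```

Request:
apply_moves(increments=[[[0.15,0.05,-0.15],[-3.8,0,0],1],[[0.15,0.05,-0.15],[-3.8,0,0],1],[[0.15,0.05,-0.15],[-3.8,0,0],1],[[0.15,0.05,-0.15],[-3.8,0,0],1],[[0.15,0.05,-0.15],[-3.8,0,0],1]])

```text
t: 28.58
eef_pos: [547.6, 143.5, 193.6]
tcp_rot: [-2.237, 0.01, 2.617]
ft_force: [0.1, 0.1, -1.5]
opening: 0.183
```

```bash
python3 - <<'E'
from kin import *
s=readout.state(); print(s['joints'].round(2),s['opening'],s['ft_force'])
T=T_tool(); print(T[:3,3]-18.8*T[:3,1])
p=cam('top'); mk(p,'chip_1',k=6)
G=(540,129.5,207)
path([(G,leanf(-30,-42)),(G,leanf(-30,-62))],1,mm=42,deg=4)
E
```

```text
[-0.15  0.38  2.04  1.02  0.73  1.15] 0.1830069204295716 [ 0.10116065  0.13430092 -1.51641703]
[541.67148236 133.47300235 208.38588147]
chip_1 mark_of 0.17 [606.2  70.   97.2]
now [547.1 142.9 192.9]
[[-0.05, -0.17, 0.2], [-4.0, 0.2, -0.5], 1],  # at [540. 130. 207.] [-0.15  0.39  2.04  1.12  0.77  1.07] 0.0
[[0.0, 0.0, -0.13], [-4.0, 0.0, 0.0], 1],[[0.0, 0.0, -0.13], [-4.0, 0.0, 0.0], 1],[[0.0, 0.0, -0.13], [-4.0, 0.0, 0.0], 1],[[0.0, 0.0, -0.13], [-4.0, 0.0, 0.0], 1],
[[0.0, 0.0, -0.13], [-4.0, 0.0, 0.0], 1],  # at [540. 130. 207.] [-0.26  0.48  2.15  1.54  1.02  0.59] 0.0
```

Request:
apply_moves(increments=[[[0,-0.15,0.1],[-4,0.1,-0.3],1],[[0,0,-0.1],[-4,0,0],1],[[0,0,-0.1],[-4,0,0],1],[[0,0,-0.1],[-4,0,0],1],[[0,0,-0.1],[-4,0,0],1]])

```text
t: 29.3
eef_pos: [548.3, 147.2, 197.4]
tcp_rot: [-2.584, -0.0, 2.631]
ft_force: [1.1, 0.6, -2.0]
opening: 0.18
```

```bash
python3 - <<'E'
from kin import *
s=readout.state(); print(s['joints'].round(2),s['opening'],s['ft_force'])
T=T_tool(); print(T[:3,3]-18.8*T[:3,1])
p=cam('top'); mk(p,'chip_1',k=6)
p=cam('scene'); mk(p,'chip_1',k=6); save(p,'s10',(250,60,420,220),3)
G=(540,129.5,207)
path([(G,leanf(-30,-62)),(G,leanf(-30,-75))],1,mm=42,deg=4)
E
```

```text
[-0.27  0.47  2.15  1.46  0.98  0.62] 0.17962335968046644 [ 1.10656471  0.64317763 -2.03730107]
[540.51836307 133.30690418 207.32207248]
chip_1 mark_of 0.25 [616.9  87.8  27.5]
now [548.4 146.8 197.1]
[[-0.07, -0.14, 0.02], [-2.1, 0.2, 0.3], 1],[[-0.07, -0.14, 0.02], [-2.1, 0.2, 0.3], 1],  # at [540. 130. 207.] [-0.26  0.48  2.15  1.54  1.02  0.59] 0.0
[[0.0, 0.0, -0.11], [-3.3, 0.0, 0.0], 1],[[0.0, 0.0, -0.11], [-3.3, 0.0, 0.0], 1],[[0.0, 0.0, -0.11], [-3.3, 0.0, 0.0], 1],
[[0.0, 0.0, -0.11], [-3.3, 0.0, 0.0], 1],  # at [540. 130. 207.] [-0.3   0.58  2.2   1.68  1.25  0.38] 0.0
```

Request:
apply_moves(increments=[[[-0.07,-0.15,0],[-2.5,0.2,0.3],1],[[-0.07,-0.15,0],[-3,0.2,0.3],1],[[0,0,-0.1],[-3.3,0,0],1],[[0,0,-0.1],[-3.3,0,0],1],[[0,0,-0.1],[-3.3,0,0],1]])

```text
t: 30.12
eef_pos: [549.0, 148.0, 203.9]
tcp_rot: [-2.848, 0.001, 2.629]
ft_force: [0.3, -1.6, -0.9]
opening: 0.18
```

```bash
python3 - <<'E'
from kin import *
s=readout.state(); print(s['joints'].round(2),s['opening'],s['ft_force'])
T=T_tool(); print(T[:3,3]-18.8*T[:3,1])
p=cam('top'); mk(p,'chip_1',k=6)
p=cam('scene'); mk(p,'chip_1',k=6); save(p,'s10',(270,60,410,200),4)
G=(540,129.5,207)
path([(G,leanf(-30,-75)),(G,leanf(-30,-85))],1,mm=42,deg=4)
E
```

```text
[-0.34  0.59  2.21  1.63  1.24  0.36] 0.17985202536276956 [ 0.28764229 -1.6378802  -0.89464754]
[540.22547148 132.34831378 209.3494203 ]
chip_1 mark_of 0.71 [541.3 129.9 214.2]
chip_1 mark_of 0.61 [604.1  45.1  56.7]
chip_1 mark_of 0.6 [602.4  20.8  51.4]
chip_1 mark_of 0.52 [566.2  51.1  51.4]
now [549.1 147.7 203.5]
[[-0.12, -0.17, 0.19], [-2.0, 0.2, 0.6], 1],  # at [540. 130. 207.] [-0.3   0.58  2.2   1.68  1.25  0.38] 0.0
[[0.0, 0.0, -0.11], [-3.3, 0.0, 0.0], 1],[[0.0, 0.0, -0.11], [-3.3, 0.0, 0.0], 1],[[0.0, 0.0, -0.11], [-3.3, 0.0, 0.0], 1],  # at [540. 130. 207.] [-0.32  0.67  2.22  1.75  1.43  0.25] 0.0
```

View pics/s10.png

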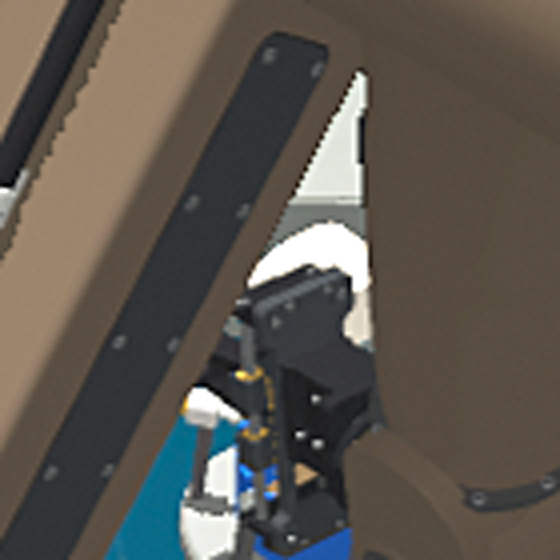

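The scene view is mostly blocked by the arm. I tilt a little further to empty the cup fully, then check by green blobs.

Request:
apply_moves(increments=[[[0,-0.15,0.1],[-3,0.2,0.5],1],[[0,0,-0.1],[-3.5,0,0],1],[[0,0,-0.1],[-3.5,0,0],1],[[0,0,-0.1],[-3,0,0],1],[[0,0,0],[0,0,0],1]])

```text
t: 30.95
eef_pos: [548.5, 148.8, 208.1]
tcp_rot: [-3.071, 0.003, 2.627]
ft_force: [-0.1, 1.2, -0.6]
opening: 0.182
```

```bash
cat >> h.py <<'E'
def green(p,z):
    hsv=cv2.cvtColor(p['img'],cv2.COLOR_RGB2HSV); m=cv2.inRange(hsv,(45,110,60),(80,255,255))
    n,_,st,c=cv2.connectedComponentsWithStats(m)
    for i in range(1,n):
        if st[i,4]>4: print('green area',st[i,4],'px',c[i].round(0),'at z',z,px2w(p,*c[i],z)[:2].round(0))
E
python3 - <<'E'
from kin import *
s=readout.state(); print(s['joints'].round(2),s['opening'],s['ft_force'],s['moment'])
T=T_tool(); print(T[:3,3]-18.8*T[:3,1])
for n in ['top','scene','wrist']:
    p=cam(n); print(n); green(p,50)
G=(540,129.5,215)
path([(G,leanf(-30,-35)),((520,135,225),leanf(-30,0)),(G,leanf(-30,35))],1,mm=42,deg=9.5)
E
```

```text
[-0.36  0.72  2.24  1.71  1.47  0.18] 0.18197407682998346 [-0.11515209  1.2461858  -0.6305297 ] [-0.56095109  0.6392867  -0.03586443]
[539.26071978 132.45688095 209.45290261]
top
green area 28 px [340. 141.] at z 50 [601.  31.]
green area 22 px [326. 145.] at z 50 [588.  73.]
green area 27 px [333. 150.] at z 50 [575.  52.]
green area 91 px [292. 203.] at z 50 [420. 172.]
green area 9 px [341. 201.] at z 50 [426.  34.]
green area 6 px [341. 205.] at z 50 [415.  33.]
green area 5 px [325. 210.] at z 50 [400.  78.]
green area 8 px [510. 244.] at z 50 [ 305. -452.]
green area 17 px [505. 258.] at z 50 [ 265. -436.]
scene
wrist
now [548.5 148.7 208.8]
[[-0.04, -0.06, 0.2], [8.5, 0.1, 0.1], 1],[[-0.04, -0.07, 0.21], [8.5, 0.1, 0.1], 1],[[-0.04, -0.08, 0.21], [8.5, 0.1, 0.1], 1],[[-0.04, -0.09, 0.22], [8.5, 0.1, 0.1], 1],[[-0.04, -0.1, 0.24], [8.5, 0.1, 0.1], 1],
[[-0.04, -0.1, 0.25], [8.5, 0.1, 0.1], 1],  # at [540. 130. 215.] [-0.11  0.36  1.99  0.9   0.74  1.32] 0.0
[[0.5, -0.3, 0.25], [8.8, 0.0, 0.0], 1],[[0.5, -0.3, 0.29], [8.8, 0.0, 0.0], 1],[[0.5, -0.3, 0.34], [8.8, 0.0, 0.0], 1],[[0.5, -0.29, 0.38], [8.8, 0.0, 0.0], 1],
  # at [520 135 225] [ 0.13  0.38  1.79 -0.    0.98  2.23] 0.0
[[-0.5, 0.23, 0.16], [8.8, 0.0, 0.0], 1],[[-0.5, 0.21, 0.12], [8.8, 0.0, 0.0], 1],[[-0.5, 0.18, 0.09], [8.8, 0.0, 0.0], 1],[[-0.5, 0.14, 0.06], [8.8, 0.0, 0.0], 1],  # at [540. 130. 215.] [ 0.28  0.59  1.55 -0.41  1.48  2.52] 0.0
```

Request:
apply_moves(increments=[[[0,0,0.2],[8.5,0,0],1],[[0,0,0.2],[8.5,0,0],1],[[0,0,0.2],[8.5,0,0],1],[[0,-0.1,0.2],[8.5,0,0],1],[[0,-0.1,0.25],[8.5,0,0],1]])

```text
t: 31.72
eef_pos: [546.1, 141.2, 201.6]
tcp_rot: [-2.303, 0.009, 2.618]
ft_force: [-1.1, 0.5, -3.4]
opening: 0.181
```

Request:
apply_moves(increments=[[[0,-0.1,0.25],[8.5,0,0],1],[[0.5,-0.3,0.25],[8.8,0,0],1],[[0.5,-0.3,0.3],[8.8,0,0],1],[[0.5,-0.3,0.35],[8.8,0,0],1],[[0.5,-0.3,0.4],[8.8,0,0],1]])

```text
t: 32.35
eef_pos: [520.1, 134.1, 214.1]
tcp_rot: [-1.546, 0.026, 2.612]
ft_force: [-0.3, -0.4, -2.4]
opening: 0.181
```

```bash
python3 - <<'E'
from kin import *
s=readout.state(); print(s['joints'].round(2),s['opening'],s['ft_force'],s['moment'])
T=T_tool(); print(T[:3,3]-18.8*T[:3,1])
a={}
for n in ['top','scene','wrist']:
    p=cam(n); print(n); green(p,50); mk(p,'cup','chip_1',k=6); a[n]=p
x=cv2.resize(a['top']['img'][90:200,270:400],(400,338)); y=cv2.resize(a['wrist']['img'],(400,300)); 
cv2.imwrite('pics/m11.png',np.vstack([x,y])[:,:,::-1])
path([((445,270,215),leanf(-3,35)),((430.5,418,215),leanf(22.4,35))],1,mm=42,deg=8.5)
E
```

```text
[ 0.15  0.37  1.78 -0.04  1.    2.27] 0.1806559646432398 [-0.31816443 -0.40898448 -2.39056268] [ 0.04730857  0.31969948 -0.04114277]
[519.88919061 134.75804737 232.90064848]
top
green area 91 px [292. 203.] at z 50 [420. 172.]
green area 10 px [507. 258.] at z 50 [ 266. -441.]
cup mark_of 0.42 [519.9 304.   -1. ]
scene
green area 29 px [359. 180.] at z 50 [637.  48.]
green area 25 px [348. 185.] at z 50 [603.  68.]
green area 83 px [287. 210.] at z 50 [432. 181.]
cup mark_of 0.79 [610.5 113.6 196.3]
chip_1 mark_of 0.63 [617.7  90.   27.5]
chip_1 mark_of 0.52 [641.3  50.   52. ]
chip_1 mark_of 0.39 [609.5  59.5  36.7]
wrist
green area 5 px [269. 289.] at z 50 [396. 180.]
cup mark_of 0.7 [608.  107.8 198. ]
cup mark_of 0.25 [517.4 304.9  -2.3]
now [519.8 133.7 212.4]
[[2.17, 0.19, -1.15], [5.5, -4.5, 1.2], 1],[[2.07, 0.0, -1.33], [5.5, -4.5, 1.2], 1],[[1.94, -0.19, -1.48], [5.5, -4.5, 1.2], 1],[[1.8, -0.4, -1.6], [5.5, -4.5, 1.2], 1],[[1.65, -0.61, -1.69], [5.5, -4.5, 1.2], 1],
[[1.49, -0.83, -1.75], [5.5, -4.5, 1.2], 1],  # at [445 270 215] [ 0.62  0.53  1.68 -0.48  1.37  2.44] 0.0
[[0.44, -2.11, -3.02], [0.0, -5.2, 3.6], 1],[[0.03, -2.13, -3.05], [0.0, -5.2, 3.6], 1],[[-0.39, -2.13, -3.04], [0.0, -5.2, 3.6], 1],[[-0.79, -2.1, -3.0], [0.0, -5.2, 3.6], 1],
  # at [430. 418. 215.] [ 0.86  0.6   1.53 -0.55  1.35  2.26] 0.0
```

View pics/m11.png

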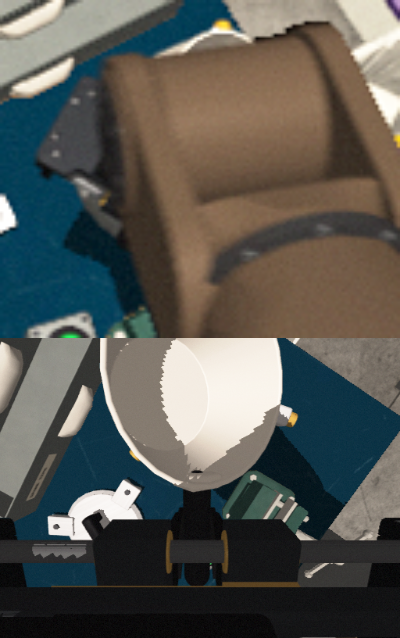

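The cup is empty. I carry it back to its place.

Request:
apply_moves(increments=[[[2.2,0.1,-1.15],[5.5,-4.5,1.2],1],[[2.1,0,-1.3],[5.5,-4.5,1.2],1],[[1.9,-0.2,-1.5],[5.5,-4.5,1.2],1],[[1.8,-0.4,-1.6],[5.5,-4.5,1.2],1],[[1.65,-0.6,-1.7],[5.5,-4.5,1.2],1]])

```text
t: 33.42
eef_pos: [456.3, 236.2, 202.5]
tcp_rot: [-1.047, 0.018, 3.017]
ft_force: [0.2, 0.3, -0.5]
opening: 0.181
```

Request:
apply_moves(increments=[[[1.5,-0.8,-1.75],[5.5,-4.5,1.2],1],[[0.4,-2.1,-3],[0,-5.2,3.6],1],[[0,-2.1,-3],[0,-5.2,3.6],1],[[-0.4,-2.1,-3],[0,-5.2,3.6],1],[[-0.5,-1.5,-2.2],[0,-4,2.7],1]])

```text
t: 34.05
eef_pos: [432.5, 397.9, 196.0]
tcp_rot: [-0.957, -0.021, -2.76]
ft_force: [0.1, 0.1, -1.9]
opening: 0.182
```

```bash
python3 - <<'E'
from kin import *
s=readout.state(); print(s['joints'].round(2),s['opening'],s['ft_force'],s['moment'])
T=T_tool(); print(T[:3,3]-18.8*T[:3,1])
for n in ['scene','top','wrist']:
    p=cam(n); print(n); green(p,45); mk(p,'cup','cup_handle','chip_1',k=6)
    if n=='top': save(p,'t12',(290,100,390,190),6)
path([((431.9,418.9,100),leanf(22.4,35))],1,mm=42,deg=8.5)
E
```

```text
[ 0.86  0.61  1.53 -0.54  1.37  2.26] 0.18198075184734774 [ 0.06017254  0.11411003 -1.85665859] [ 0.26236424  0.36615868 -0.02849746]
[428.80022981 408.08868789 211.40510068]
scene
green area 31 px [359. 179.] at z 45 [644.  49.]
green area 27 px [348. 184.] at z 45 [608.  70.]
green area 83 px [287. 210.] at z 45 [436. 183.]
cup mark_of 0.94 [513.2 444.1 164.2]
cup_handle mark_of 0.71 [424.3 409.5 215.1]
chip_1 mark_of 0.51 [609.8  56.5  39.9]
chip_1 mark_of 0.5 [520.7 308.   42.8]
chip_1 mark_of 0.47 [638.9  48.7  49.9]
top
green area 42 px [335. 130.] at z 45 [633.  44.]
green area 74 px [326. 141.] at z 45 [600.  71.]
green area 44 px [340. 140.] at z 45 [605.  30.]
green area 37 px [333. 150.] at z 45 [574.  52.]
green area 92 px [292. 203.] at z 45 [420. 172.]
green area 6 px [342. 204.] at z 45 [417.  29.]
green area 10 px [327. 209.] at z 45 [404.  71.]
green area 5 px [334. 208.] at z 45 [406.  53.]
cup mark_of 0.55 [513.1 438.6 160.7]
cup_handle mark_of 0.82 [430.1 407.6 217.5]
chip_1 mark_of 0.57 [638.5  42.9  53. ]
chip_1 mark_of 0.54 [591.5  65.9  47.9]
chip_1 mark_of 0.49 [611.5  55.6  34.4]
chip_1 mark_of 0.46 [563.7  46.8  49.7]
chip_1 mark_of 0.39 [602.1  23.5  50.3]
wrist
green area 135 px [399. 138.] at z 45 [608.  21.]
green area 76 px [318. 229.] at z 45 [425. 150.]
green area 9 px [456. 296.] at z 45 [ 331. -521.]
green area 6 px [437. 310.] at z 45 [ 289. -420.]
cup mark_of 0.77 [514.4 439.1 164.2]
cup mark_of 0.55 [539.5  95.4  93.7]
cup_handle mark_of 0.81 [428.5 407.1 212.9]
chip_1 mark_of 0.55 [601.4  23.6  50.1]
now [432.9 396.4 196.5]
[[-0.32, 2.84, -2.44], [-0.1, 0.0, 0.5], 1],[[-0.3, 2.85, -2.43], [-0.1, 0.0, 0.5], 1],[[-0.28, 2.85, -2.43], [-0.1, 0.0, 0.5], 1],  # at [432. 419. 100.] [ 0.86  0.74  1.61 -0.59  1.17  2.38] 0.0
```

View pics/t12.png

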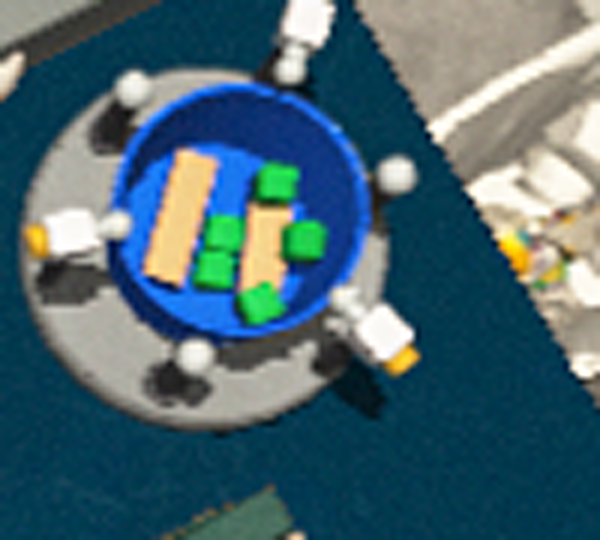

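All five chips and both bars are in the tub. I set the cup down.

Request:
apply_moves(increments=[[[-0.3,2.85,-2.4],[0,0,0.5],1],[[-0.3,2.85,-2.4],[0,0,0.5],1],[[-0.3,2.8,-2.4],[0,0,0.5],1],[[0,1.6,-1.1],[0,0,0],1],[[0,0,0],[0,0,0],1]])

```text
t: 35.28
eef_pos: [437.8, 408.4, 63.9]
tcp_rot: [-0.958, 0.005, -2.75]
ft_force: [0.3, -0.2, 0.0]
opening: 0.184
```

```bash
python3 - <<'E'
from kin import *
s=readout.state(); print(s['ft_force'])
T=T_tool(); print(T[:3,3]-18.8*T[:3,1], T.round(3)[:3,:3])
p=cam('scene'); mk(p,'cup','cup_handle',k=1); p=cam('wrist'); mk(p,'cup','cup_handle',k=1)
path([((431.9,418.9,47),leanf(22.4,35)),((431.9,418.9,43),leanf(22.4,35))],1,mm=20,deg=8.5)
E
```

```text
[ 0.34088783 -0.15450522  0.01801478]
[433.56934821 418.39007667  79.27518076] [[-0.924  0.223  0.31 ]
 [-0.382 -0.53  -0.757]
 [-0.005 -0.818  0.575]]
cup mark_of 0.6 [516.6 455.7  34.2]
cup_handle mark_of 0.68 [430.1 421.1  80.9]
cup mark_of 0.98 [518.8 453.4  37.3]
cup_handle mark_of 0.72 [434.2 422.8  82.5]
now [438.2 409.2  65.9]
[[0.12, 1.38, -1.01], [0.0, -0.1, -0.2], 1],[[0.11, 1.38, -1.01], [0.0, -0.1, -0.2], 1],  # at [432. 419.  47.] [ 0.86  0.81  1.63 -0.61  1.09  2.44] 0.0
[[0.0, 0.33, -0.23], [0.0, 0.0, 0.0], 1],  # at [432. 419.  43.] [ 0.86  0.82  1.63 -0.62  1.09  2.44] 0.0
```

Request:
apply_moves(increments=[[[0.1,1.35,-1.0],[0,0,0],1],[[0.1,1.2,-0.9],[0,0,0],1],[[0,0.15,-0.1],[0,0,0],1],[[0,0.15,-0.1],[0,0,0],1],[[0,0,0],[0,0,0],1]])

```text
t: 36.2
eef_pos: [436.2, 409.4, 28.3]
tcp_rot: [-0.96, 0.008, -2.75]
ft_force: [-0.3, 0.5, -1.0]
opening: 0.182
```

```bash
python3 - <<'E'
from kin import *
s=readout.state(); print(s['ft_force'],s['moment'])
T=T_tool(); print(T[:3,3]-18.8*T[:3,1])
E
```

```text
[-0.30334751  0.51214786 -0.95289466] [ 0.27187646  0.3333213  -0.02449067]
[431.98627561 419.2775201   43.70279696]
```

Request:
apply_moves(increments=[[[0,0.1,-0.07],[0,0,0],1],[[0,0.1,-0.07],[0,0,0],1],[[0,0,0],[0,0,0],1],[[0,0,0],[0,0,0],1],[[0,0,0],[0,0,0],1]])

```text
t: 36.83
eef_pos: [436.8, 409.8, 27.5]
tcp_rot: [-0.96, 0.011, -2.75]
ft_force: [-0.2, -0.4, 1.8]
opening: 0.182
```

```bash
python3 - <<'E'
from kin import *
s=readout.state(); print(s['ft_force'],s['moment'])
T=T_tool(); print(T[:3,3]-18.8*T[:3,1])
E
```

```text
[-0.15946414 -0.41378499  1.82462975] [ 0.0187533   0.24046072 -0.00455721]
[432.53083873 419.66457056  42.87984929]
```

Request:
apply_moves(increments=[[[0,0,0],[0,0,0],2.5],[[0,0,0],[0,0,0],3.5],[[0,0,0],[0,0,0],5],[[0,0,0],[0,0,0],5],[[0,-1,0],[0,0,0],5]])

```text
t: 37.45
eef_pos: [434.2, 414.7, 34.9]
tcp_rot: [-0.96, 0.009, -2.75]
ft_force: [0.3, -0.1, -0.4]
opening: 0.523
```

Request:
apply_moves(increments=[[[0,-3,0],[0,0,0],5],[[0,-4,0],[0,0,0],5],[[0,-5,0],[0,0,0],5],[[0,-5,0],[0,0,0],5],[[0,0,0],[0,0,0],5]])

```text
t: 38.08
eef_pos: [393.6, 508.8, 181.5]
tcp_rot: [-0.963, 0.01, -2.75]
ft_force: [-0.2, 0.2, -1.2]
opening: 0.526
```

```bash
python3 - <<'E'
from kin import *
s=readout.state(); print(s['ft_force'],s['moment'],s['joints'].round(2))
for n in ['scene','wrist','top']:
    p=cam(n); mk(p,'cup','cup_handle','lid','lid_handle','lid_ear',k=1)
    if n=='wrist': save(p,'w13')
path([((480,330,200),down(-94+0)),],5,mm=45,deg=8.5)
E
```

```text
[-0.24566148  0.18519097 -1.24635181] [0.23001129 0.31371367 0.02553099] [ 1.01  0.72  1.34 -0.49  1.47  2.34]
cup mark_of 0.43 [447.4 312.3   8.1]
cup_handle mark_of 0.73 [430.1 423.9  48.6]
lid mark_of 0.85 [519.8 303.9  -2. ]
lid_handle mark_of 0.57 [518.2 305.3  44.2]
lid_ear mark_of 0.72 [447.  312.3   9.7]
cup mark_of 0.57 [518.  455.3   2.6]
cup_handle mark_of 0.89 [430.6 424.9  45.8]
lid mark_of 0.75 [517.4 305.7  -3.8]
lid_handle mark_of 0.83 [518.1 301.7  41.5]
lid_ear mark_of 0.72 [449.1 308.8   9.5]
cup mark_of 0.62 [515.7 454.3  -3.9]
cup_handle mark_of 0.93 [435.3 420.1  48.9]
lid mark_of 0.92 [518.2 305.5  -2.4]
lid_handle mark_of 0.8 [518.9 303.3  36.8]
lid_ear mark_of 0.77 [446.6 310.9  10.5]
now [394.1 506.2 178. ]
[[-0.17, 1.88, 2.69], [-5.7, 4.2, -1.4], 5],[[-0.43, 1.57, 2.84], [-5.7, 4.2, -1.4], 5],[[-0.69, 1.25, 2.94], [-5.7, 4.2, -1.4], 5],[[-0.95, 0.91, 2.98], [-5.7, 4.2, -1.4], 5],[[-1.21, 0.57, 2.97], [-5.7, 4.2, -1.4], 5],
[[-1.45, 0.22, 2.91], [-5.7, 4.2, -1.4], 5],  # at [480 330 200] [ 0.49  0.47  1.71 -0.    0.97  2.13] 0.0
```

The cup stands upright again. Now I move over the lid.

```bash
python3 - <<'E'
from kin import *
path([((519,304,230),down(-95)),],5,mm=45,deg=8.5)
E
```

```text
now [394.1 506.2 178. ]
[[-0.61, 1.84, 3.51], [-5.7, 4.4, -1.4], 5],[[-0.94, 1.45, 3.61], [-5.7, 4.4, -1.4], 5],[[-1.26, 1.04, 3.65], [-5.7, 4.4, -1.4], 5],[[-1.58, 0.62, 3.62], [-5.7, 4.4, -1.4], 5],[[-1.88, 0.2, 3.52], [-5.7, 4.4, -1.4], 5],
[[-2.16, -0.22, 3.37], [-5.7, 4.4, -1.4], 5],  # at [519 304 230] [ 0.42  0.46  1.62 -0.    1.06  2.08] 0.0
```

Request:
apply_moves(increments=[[[-0.6,1.8,3.5],[-5.7,4.4,-1.4],5],[[-0.95,1.4,3.6],[-5.7,4.4,-1.4],5],[[-1.3,1.0,3.6],[-5.7,4.4,-1.4],5],[[-1.6,0.6,3.6],[-5.7,4.4,-1.4],5],[[-1.9,0.2,3.5],[-5.7,4.4,-1.4],5]])

```text
t: 39.6
eef_pos: [499.0, 337.9, 205.1]
tcp_rot: [-1.483, 0.024, 3.128]
ft_force: [1.4, 0.8, 1.0]
opening: 0.526
```

Request:
apply_moves(increments=[[[-1.9,-0.2,3],[-5.5,4,-1.4],5],[[0,0,0],[0,0,0],5],[[0,0,0],[0,0,0],5],[[0,0,0],[0,0,0],5],[[0,0,0],[0,0,0],5]])

```text
t: 40.22
eef_pos: [518.6, 305.9, 211.3]
tcp_rot: [-1.583, 0.004, 3.053]
ft_force: [0.1, 0.3, 0.2]
opening: 0.528
```

```bash
cat >> h.py <<'E'
def lid_pose(p,z0,c):
    """handle (black bar) by segmentation in a window round the expected centre c; z0 = lid origin height"""
    for q in ['lid','lid_handle','lid_ear','bar_1']: mk(p,q,k=1)
    u,v=map(int,w2px(p,[*c,z0+50])); g=p['img'].max(2).astype(np.uint8); m=(g<75).astype(np.uint8)
    n,lab,st,ce=cv2.connectedComponentsWithStats(m); 
    for i in range(1,n):
        if st[i,4]>60 and np.hypot(*(ce[i]-[u,v]))<60:
            pts=np.argwhere(lab==i)[:,::-1]; P=np.array([px2w(p,x,y,z0+46)[:2] for x,y in pts],np.float32)
            (cx,cy),(a,h),ang=cv2.minAreaRect(P)
            if a<h: a,h,ang=h,a,ang+90
            print('black',st[i,4],'c',round(cx,1),round(cy,1),'len',round(a,1),'wid',round(h,1),'deg',round((ang+90)%180-90,1))
E
python3 - <<'E'
from kin import *
print(readout.state()['joints'].round(2),T_tool().round(2).tolist())
for n in ['wrist','top']:
    p=cam(n); print(n); lid_pose(p,0,(519,304)); 
E
```

```text
[0.42 0.46 1.63 0.01 1.05 2.07] [[-1.0, 0.0, -0.09, 518.58], [0.09, 0.01, -1.0, 305.92], [-0.0, -1.0, -0.01, 211.28], [0.0, 0.0, 0.0, 1.0]]
wrist
lid mark_of 0.65 [519.5 304.8  -2.6]
lid_handle mark_of 0.63 [517.9 300.5  45.9]
lid_ear mark_of 0.83 [450.3 304.8  10.8]
bar_1 mark_of 0.83 [618.5  90.9  24.5]
black 801 c 520.4 303.9 len 64.1 wid 15.6 deg -5.3
top
lid_ear mark_of 0.34 [480.8 576.3   3.3]
bar_1 mark_of 0.64 [616.4  88.3  25.4]
black 492 c 630.1 283.6 len 169.0 wid 162.5 deg -59.3
black 784 c 518.6 398.6 len 248.0 wid 119.7 deg -8.7
black 522 c 516.0 223.6 len 189.2 wid 63.3 deg -59.9
black 80 c 404.5 297.3 len 74.5 wid 24.4 deg 36.2
```

The handle is at (520,304), yaw −5.3°. I descend and grip.

```bash
python3 - <<'E'
from kin import *
path([((520.4,303.9,75),down(-95.3)),((520.4,303.9,40),down(-95.3))],5,mm=42,deg=8.5)
E
```

```text
now [519.2 304.9 211.5]
[[-0.02, 3.88, 0.07], [0.2, 0.0, -0.1], 5],[[-0.02, 3.88, 0.06], [0.2, 0.0, -0.1], 5],[[-0.02, 3.88, 0.05], [0.2, 0.0, -0.1], 5],[[-0.03, 3.88, 0.03], [0.2, 0.0, -0.1], 5],  # at [520. 304.  75.] [ 0.42  0.65  1.76 -0.    0.73  2.08] 0.0
[[0.0, 3.5, 0.0], [0.0, 0.0, 0.0], 5],
  # at [520. 304.  40.] [0.42 0.7  1.78 0.   0.66 2.08] 0.0
```

Request:
apply_moves(increments=[[[0,3.8,0.1],[0.2,0,0],5],[[0,3.8,0.1],[0.2,0,0],5],[[0,3.8,0],[0.2,0,0],5],[[0,3.5,0],[0.1,0,0],5],[[0,0,0],[0,0,0],5]])

```text
t: 41.35
eef_pos: [521.1, 304.1, 59.8]
tcp_rot: [-1.573, 0.007, 3.05]
ft_force: [-0.8, -0.3, 0.2]
opening: 0.527
```

```bash
python3 - <<'E'
from kin import *
path([((520.4,303.9,40),down(-95.3))],5,mm=30,deg=8.5)
E
```

```text
now [521.1 304.1  59.8]
[[0.05, 1.93, 0.02], [0.1, 0.0, -0.2], 5],[[0.04, 1.93, 0.01], [0.1, 0.0, -0.2], 5],  # at [520. 304.  40.] [0.42 0.7  1.78 0.   0.66 2.08] 0.0
```

Request:
apply_moves(increments=[[[0,1.9,0],[0.1,0,-0.2],5],[[0,1.6,0],[0,0,-0.2],5],[[0,0.2,0],[0,0,0],5],[[0,0,0],[0,0,0],1],[[0,0,0],[0,0,0],1]])

```text
t: 41.98
eef_pos: [523.1, 304.9, 23.9]
tcp_rot: [-1.574, 0.004, 3.05]
ft_force: [-0.3, 0.3, -0.4]
opening: 0.368
```

Request:
apply_moves(increments=[[[0,0,0],[0,0,0],1],[[0,0,0],[0,0,0],1],[[0,0,0],[0,0,0],1],[[0,0,0],[0,0,0],1],[[0,0,0],[0,0,0],1]])

```text
t: 42.6
eef_pos: [523.3, 304.9, 24.7]
tcp_rot: [-1.574, 0.005, 3.05]
ft_force: [0.6, -0.1, -1.3]
opening: 0.167
```

Request:
apply_moves(increments=[[[0,-1,0],[0,0,0],1],[[0,-3,0],[0,0,0],1],[[0,-4,0],[0,0,0],1],[[0,-4,0],[0,0,0],1],[[0,0,0],[0,0,0],1]])

```text
t: 43.22
eef_pos: [522.1, 304.4, 149.5]
tcp_rot: [-1.573, 0.004, 3.05]
ft_force: [0.4, -0.8, -3.8]
opening: 0.169
```

```bash
python3 - <<'E'
from kin import *
s=readout.state(); print(s['opening']*95,s['ft_force'],s['moment'],s['eef_pos'])
p=cam('scene'); mk(p,'lid','lid_handle','lid_ear',k=1)
p=cam('wrist'); mk(p,'lid','lid_handle','lid_ear','tub_ball','tub_seat',k=1)
E
```

```text
16.048667942152225 [ 0.40966233 -0.81803234 -3.75271179] [-0.05731151  0.19121882  0.02015172] [522.10346044 304.38895312 149.51226173]
lid mark_of 0.73 [520.7 307.3 124.6]
lid_handle mark_of 0.9 [516.7 306.6 167.4]
lid_ear mark_of 0.58 [443.9 314.1 134.6]
lid mark_of 0.98 [514.2 304.  118.4]
lid_handle mark_of 0.68 [518.  301.7 162.2]
tub_seat mark_of 0.18 [ 6.102e+02  7.250e+01 -4.000e-01]
```

The lid is held. I carry it over the tub at about 160 mm.

```bash
python3 - <<'E'
from kin import *
Q=down(-107.1)
path([((522,304,204),down(-95.3)),((613.3,72,204),Q)],1,mm=44,deg=8.5)
E
```

```text
now [521.  303.8 145.6]
[[-0.09, -3.96, -0.03], [0.0, 0.1, 0.1], 1],  # at [522 304 204] [ 0.42  0.49  1.65 -0.    1.    2.08] 0.0
[[-1.87, 0.0, 3.71], [0.0, 2.0, 0.0], 1],[[-2.0, 0.0, 3.64], [0.0, 2.0, 0.0], 1],[[-2.12, 0.0, 3.57], [0.0, 2.0, 0.0], 1],[[-2.24, 0.0, 3.5], [0.0, 2.0, 0.0], 1],
[[-2.36, 0.0, 3.42], [0.0, 2.0, 0.0], 1],[[-2.48, 0.0, 3.34], [0.0, 2.0, 0.0], 1],  # at [613.  72. 204.] [ 0.01  0.51  1.61 -0.    1.02  1.88] 0.0
```

Request:
apply_moves(increments=[[[0,-4,0],[0,0,0],1],[[-1.9,0,3.7],[0,2,0],1],[[-2.0,0,3.65],[0,2,0],1],[[-2.1,0,3.6],[0,2,0],1],[[-2.2,0,3.5],[0,2,0],1]])

```text
t: 44.35
eef_pos: [582.1, 147.2, 185.5]
tcp_rot: [-1.569, -0.003, 2.911]
ft_force: [0.6, -0.1, -3.3]
opening: 0.164
```

Request:
apply_moves(increments=[[[-2.3,0,3.3],[0,2,0],1],[[-1.9,0,2.6],[0,1.9,0],1],[[0,0,0],[0,0,0],1],[[0,0,0],[0,0,0],1],[[0,0,0],[0,0,0],1]])

```text
t: 44.98
eef_pos: [609.3, 76.0, 184.3]
tcp_rot: [-1.568, -0.005, 2.838]
ft_force: [-0.3, 0.2, -3.1]
opening: 0.166
```

```bash
python3 - <<'E'
from kin import *
s=readout.state(); print(s['opening']*95,s['ft_force'],s['eef_pos'],s['joints'].round(2))
for n in ['wrist','scene','top']:
    p=cam(n); mk(p,'lid','lid_handle','lid_ear','tub','tub_seat','tub_ball',k=2)
    if n=='scene': save(p,'s14',(270,80,410,200),4)
    if n=='wrist': save(p,'w14',s=1.2)
path([((613.3,72,150),down(-107.1))],1,mm=44,deg=8.5)
E
```

```text
15.780706018149345 [-0.30315724  0.19185364 -3.07605657] [609.26750657  75.95256621 184.25221731] [ 0.02  0.51  1.62 -0.    1.02  1.89]
lid mark_of 0.72 [602.9  77.  155.9]
lid_handle mark_of 0.84 [605.7  77.1 198.9]
tub_seat mark_of 0.47 [605.9  80.5 156.3]
lid mark_of 0.8 [605.6  76.7 156.2]
lid mark_of 0.62 [606.2  72.4  98.3]
lid_handle mark_of 0.42 [609.9  60.6  35.4]
lid_handle mark_of 0.24 [536.1 100.  169.4]
lid_ear mark_of 0.68 [536.8 100.7 172.4]
tub mark_of 0.95 [614.3  70.5  -2.6]
tub mark_of 0.5 [4.791e+02 5.759e+02 1.000e-01]
tub_ball mark_of 0.56 [538.   93.9  93.2]
lid mark_of 0.78 [608.5  78.2 157. ]
lid_handle mark_of 0.82 [603.9  79.7 196.8]
lid_ear mark_of 0.57 [539.2  99.1 171.9]
tub mark_of 0.69 [429.3 420.9  50.9]
tub mark_of 0.67 [612.3  75.   -1.7]
tub_seat mark_of 0.58 [433.2 417.9  49.7]
tub_ball mark_of 0.82 [536.7  94.4  96.2]
now [609.5  75.1 184.3]
[[-0.24, 2.65, 0.09], [-0.1, -0.2, 0.1], 1],[[-0.23, 2.65, 0.09], [-0.1, -0.2, 0.1], 1],  # at [613.  72. 150.] [ 0.01  0.57  1.67 -0.    0.91  1.88] 0.0
```

Request:
apply_moves(increments=[[[-0.2,1.0,0.25],[0,0,0],1],[[-0.1,1.3,0.1],[0,0,0],1],[[0,1.2,0],[0,0,0],1],[[0,0,0],[0,0,0],1],[[0,0,0],[0,0,0],1]])

```text
t: 46.65
eef_pos: [610.9, 70.4, 145.8]
tcp_rot: [-1.568, -0.006, 2.837]
ft_force: [-0.3, -0.8, -2.6]
opening: 0.167
```

```bash
python3 - <<'E'
from kin import *
s=readout.state(); print(s['ft_force'],s['moment'])
path([((612,72,155),down(-107.1))],1,mm=44,deg=8.5)
E
```

```text
[-0.25423806 -0.81318253 -2.58714472] [-0.03211895  0.13176424  0.01500658]
now [610.9  70.4 145.8]
[[-0.06, 0.95, -0.18], [-0.2, -0.3, 0.4], 1],  # at [612  72 155] [ 0.01  0.56  1.67 -0.    0.91  1.88] 0.0
```

Request:
apply_moves(increments=[[[-0.15,0.4,-0.15],[0,0,0.3],1],[[0,0.4,0],[0,0,0],1],[[0,0.3,0],[0,0,0],1],[[0,0,0],[0,0,0],1],[[0,0,0],[0,0,0],1]])

```text
t: 47.28
eef_pos: [613.7, 71.5, 135.7]
tcp_rot: [-1.569, 0.002, 2.837]
ft_force: [-0.1, -1.4, 1.0]
opening: 0.165
```

Request:
apply_moves(increments=[[[0,0.3,0],[0,0,0],1],[[0,0.3,0],[0,0,0],1],[[0,0,0],[0,0,0],1],[[0,0,0],[0,0,0],1],[[0,0,0],[0,0,0],1]])

```text
t: 47.9
eef_pos: [614.9, 71.5, 131.3]
tcp_rot: [-1.57, 0.006, 2.837]
ft_force: [-0.3, -0.1, 1.0]
opening: 0.166
```

```bash
python3 - <<'E'
from kin import *
s=readout.state(); print(s['eef_pos'],s['ft_force'],s['moment'],s['opening']*95)
p=cam('scene'); mk(p,'lid','lid_ear','lid_handle',k=1)
E
```

```text
[614.86905207  71.5365383  131.28072771] [-0.34496027 -0.05994972  0.98045831] [-0.06430735  0.27994867 -0.04677236] 15.739586199764094
lid mark_of 0.91 [610.6  67.9 105.3]
lid_ear mark_of 0.71 [538.5  96.5 112.3]
```

Request:
apply_moves(increments=[[[0,0.3,0],[0,0,0],1],[[0,0.3,0],[0,0,0],1],[[0,0.3,0],[0,0,0],1],[[0,0.3,0],[0,0,0],1],[[0,0.3,0],[0,0,0],1]])

```text
t: 48.72
eef_pos: [615.0, 70.5, 118.6]
tcp_rot: [-1.569, 0.007, 2.837]
ft_force: [-13.9, -0.3, 39.3]
opening: 0.17
```

Request:
apply_moves(increments=[[[0,-0.1,0],[0,0,0],1],[[0,0,0],[0,0,0],1],[[0,0,0],[0,0,0],1],[[0,0,0],[0,0,0],1],[[0,0,0],[0,0,0],1]])

```text
t: 49.35
eef_pos: [614.5, 70.3, 119.0]
tcp_rot: [-1.568, 0.006, 2.836]
ft_force: [-1.3, -1.6, 0.5]
opening: 0.163
```

```bash
python3 - <<'E'
from kin import *
s=readout.state(); print(s['eef_pos'],s['ft_force'],s['moment'],s['opening']*95)
for n in ['scene','top','wrist']:
    p=cam(n); mk(p,'lid','lid_ear','lid_handle','tub_seat',k=1)
E
```

```text
[614.5401352   70.29728313 118.99518489] [-1.26161236 -1.62062417  0.51983492] [-0.19146552  0.30743708 -0.14694166] 15.456708846203838
lid mark_of 0.65 [613.8  71.8  95. ]
lid_ear mark_of 0.81 [541.   97.1 104.4]
lid_handle mark_of 0.73 [612.5  74.5 135.8]
tub_seat mark_of 0.6 [609.1  71.4  99.2]
lid mark_of 0.76 [612.8  73.5  95.2]
lid_ear mark_of 0.59 [540.3  99.  103.7]
lid_handle mark_of 0.83 [613.   75.1 132.1]
tub_seat mark_of 0.53 [420.  173.3  74.3]
lid mark_of 0.95 [610.2  71.6  93.1]
lid_handle mark_of 0.58 [607.2  69.9 133.7]
```

The readings put the lid at home height (about 94–95). I release it and check.

Request:
apply_moves(increments=[[[0,0,0],[0,0,0],3],[[0,0,0],[0,0,0],4],[[0,0,0],[0,0,0],4],[[0,-1,0],[0,0,0],4],[[0,-3,0],[0,0,0],4]])

```text
t: 50.72
eef_pos: [614.0, 70.8, 158.8]
tcp_rot: [-1.568, 0.004, 2.836]
ft_force: [-0.3, -0.9, 0.1]
opening: 0.422
```

Request:
apply_moves(increments=[[[0,-4,0],[0,0,0],2],[[0,-4,0],[0,0,0],0.5],[[0,-2,0],[0,0,0],0],[[0,0,0],[0,0,0],0],[[0,0,0],[0,0,0],0]])

```text
t: 51.35
eef_pos: [613.9, 71.3, 266.3]
tcp_rot: [-1.57, 0.009, 2.837]
ft_force: [-0.7, 0.8, 0.1]
opening: 0.008
```

```bash
python3 - <<'E'
from kin import *
s=readout.state(); print(s['eef_pos'],s['ft_force'],s['opening']*95,s['joints'].round(2))
for n in ['scene','top','wrist']:
    p=cam(n); mk(p,'lid','lid_ear','lid_handle','tub_ball','start_top','bar_1',k=2); green(p,75)
    if n=='wrist': lid_pose(p,94.4,(611,72)); save(p,'w15',s=1.4)
    if n=='scene': S=p
E
```

```text
[613.8622888   71.30341071 266.2762155 ] [-0.72356552  0.76687132  0.12644719] 0.7152251079362544 [ 0.01  0.43  1.51 -0.    1.19  1.89]
lid mark_of 0.97 [613.   71.2  94.3]
lid mark_of 0.23 [611.2  72.8  27.6]
lid_ear mark_of 0.82 [540.2  94.3 104.3]
lid_handle mark_of 0.8 [610.8  73.7 135.1]
tub_ball mark_of 0.67 [535.4  96.2  89.7]
start_top mark_of 0.66 [417.5 178.9  72.7]
bar_1 mark_of 0.58 [269.3 281.8   1.9]
bar_1 mark_of 0.21 [612.5  70.5  -0.8]
green area 83 px [287. 210.] at z 75 [414. 173.]
lid mark_of 0.87 [611.4  71.6  98.1]
lid_ear mark_of 0.8 [539.5  96.4 105.1]
lid_handle mark_of 0.81 [612.2  73.3 132.4]
tub_ball mark_of 0.58 [537.2  94.3  95.7]
start_top mark_of 0.57 [417.9 172.   72.4]
start_top mark_of 0.44 [515.9 456.6  -2.2]
bar_1 mark_of 0.69 [187.6 357.3  -2.4]
bar_1 mark_of 0.43 [266.8 278.5   4.4]
green area 91 px [292. 203.] at z 75 [419. 175.]
green area 6 px [342. 201.] at z 75 [424.  35.]
green area 7 px [330. 207.] at z 75 [408.  70.]
lid mark_of 0.8 [610.4  72.7  89.1]
lid_handle mark_of 0.94 [605.4  70.6 137.9]
lid mark_of 0.8 [610.4  72.7  89.1]
lid_handle mark_of 0.94 [605.4  70.6 137.9]
black 71 c 613.4 130.2 len 12.0 wid 7.0 deg -62.8
```

View pics/w15.png

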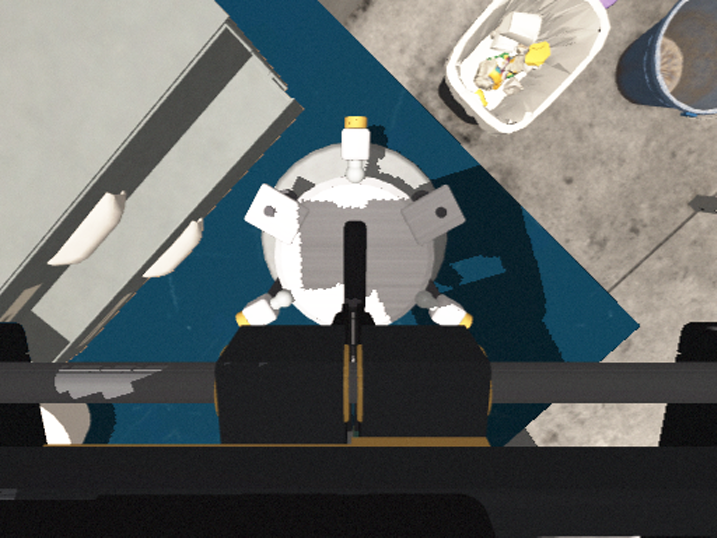

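The lid sits level with the noses over its rim (plungers at (355,150), (262,308) and (450,308)). I probe the handle top with closed fingers to confirm the height, which should be 144.4 when the lid is home.

Request:
apply_moves(increments=[[[0.15,5,0],[0,0,0],0],[[0.1,4.5,0],[0,0,0],0],[[0,1.4,0],[0,0,0],0],[[0,0,0],[0,0,0],0],[[0,0,0],[0,0,0],0]])

```text
t: 53.22
eef_pos: [614.7, 71.7, 158.5]
tcp_rot: [-1.572, 0.015, 2.837]
ft_force: [0.0, -0.3, 0.1]
opening: 0.001
```

Request:
apply_moves(increments=[[[0,0.2,0],[0,0,0],0],[[0,0.2,0],[0,0,0],0],[[0,0.2,0],[0,0,0],0],[[0,0,0],[0,0,0],0],[[0,0,0],[0,0,0],0]])

```text
t: 53.85
eef_pos: [615.9, 71.7, 155.1]
tcp_rot: [-1.573, 0.019, 2.837]
ft_force: [-0.1, -0.4, 0.9]
opening: 0.007
```

Request:
apply_moves(increments=[[[0.3,0.4,0],[0,0,-0.8],0],[[0.2,0.3,0],[0,0,0],0],[[0,0.2,0],[0,0,0],0],[[0,0,0],[0,0,0],0],[[0,0,0],[0,0,0],0]])

```text
t: 54.48
eef_pos: [610.8, 73.3, 145.1]
tcp_rot: [-1.573, 0.004, 2.837]
ft_force: [-0.8, -0.3, -0.2]
opening: 0.007
```

Request:
apply_moves(increments=[[[0,0.2,0],[0,0,0],0],[[0,0.15,0],[0,0,0],0],[[0,0.15,0],[0,0,0],0],[[0,0,0],[0,0,0],0],[[0,0,0],[0,0,0],0]])

```text
t: 55.1
eef_pos: [611.2, 73.3, 144.8]
tcp_rot: [-1.574, 0.008, 2.837]
ft_force: [0.4, 0.8, 0.4]
opening: 0.01
```

Request:
apply_moves(increments=[[[0,0.2,0],[0,0,0],0],[[0,0.2,0],[0,0,0],0],[[0,0.2,0],[0,0,0],0],[[0,0.2,0],[0,0,0],0],[[0,0.2,0],[0,0,0],0]])

```text
t: 55.72
eef_pos: [611.5, 73.4, 144.1]
tcp_rot: [-1.575, 0.013, 2.837]
ft_force: [-8.0, -0.1, 20.5]
opening: 0.006
```

The probe meets 20 N at 144.1 mm, so the lid is home. Now the start button.

```bash
python3 - <<'E'
from kin import *
path([((611,73,225),down(-107)),((418,174.5,220),down(-107)),((418,174.5,120),down(-107))],0,mm=45,deg=8.5)
E
```

```text
now [611.5  73.4 144.1]
[[-0.02, -3.1, 0.01], [0.1, -0.2, -0.4], 0],[[0.0, -3.1, 0.02], [0.1, -0.2, -0.4], 0],  # at [611  73 225] [0.01 0.48 1.6  0.   1.06 1.88] 0.0
[[4.28, 0.1, -0.81], [0.0, 0.0, 0.0], 0],[[4.28, 0.1, -0.81], [0.0, 0.0, 0.0], 0],[[4.28, 0.1, -0.81], [0.0, 0.0, 0.0], 0],
[[4.28, 0.1, -0.81], [0.0, 0.0, 0.0], 0],[[4.28, 0.1, -0.81], [0.0, 0.0, 0.0], 0],  # at [418. 174. 220.] [0.25 0.27 1.98 0.   0.9  2.12] 0.0
[[0.0, 3.33, 0.0], [0.0, 0.0, 0.0], 0],[[0.0, 3.33, 0.0], [0.0, 0.0, 0.0], 0],[[0.0, 3.33, 0.0], [0.0, 0.0, 0.0], 0],
  # at [418. 174. 120.] [ 0.25  0.43  2.09 -0.    0.63  2.12] 0.0
```

Request:
apply_moves(increments=[[[0,-3.1,0],[0,0,-0.4],0],[[0,-3.1,0],[0,0,-0.4],0],[[4.3,0,-0.8],[0,0,0],0],[[4.3,0,-0.8],[0,0,0],0],[[4.3,0,-0.8],[0,0,0],0]])

```text
t: 56.35
eef_pos: [493.8, 135.0, 207.1]
tcp_rot: [-1.576, -0.001, 2.834]
ft_force: [0.3, 0.2, 0.3]
opening: 0.003
```

Request:
apply_moves(increments=[[[4.2,0,-0.8],[0,0,0],0],[[3.4,0,-0.7],[0,0,0],0],[[0,0,0],[0,0,0],0],[[0,0,0],[0,0,0],0],[[0,0,0],[0,0,0],0]])

```text
t: 56.98
eef_pos: [422.9, 173.8, 207.0]
tcp_rot: [-1.576, -0.001, 2.836]
ft_force: [0.7, 0.7, 0.7]
opening: 0.007
```

```bash
python3 - <<'E'
from kin import *
p=cam('wrist'); mk(p,'start_top',k=2); green(p,74); p=cam('scene'); mk(p,'lid','lid_handle',k=1)
path([((418,174.5,125),down(-107))],0,mm=45,deg=8.5)
E
```

```text
start_top mark_of 0.58 [421.1 175.2  74.6]
green area 602 px [253. 186.] at z 74 [421. 174.]
lid mark_of 0.73 [610.1  69.8  90.2]
lid_handle mark_of 0.56 [607.3  75.3 137. ]
now [422.5 173.8 207. ]
[[0.15, 3.36, 0.04], [0.1, -0.2, 0.0], 0],[[0.15, 3.36, 0.04], [0.1, -0.2, 0.0], 0],[[0.15, 3.36, 0.03], [0.1, -0.2, 0.0], 0],  # at [418. 174. 125.] [ 0.25  0.42  2.09 -0.    0.64  2.12] 0.0
```

Target (419.5,174.5); the button top is at about 74.

Request:
apply_moves(increments=[[[0.1,4.0,0],[0,0,0],0],[[0.1,4.0,0],[0,0,0],0],[[0.1,3.5,0],[0,0,0],0],[[0,0,0],[0,0,0],0],[[0,0,0],[0,0,0],0]])

```text
t: 57.85
eef_pos: [421.9, 175.2, 90.6]
tcp_rot: [-1.578, 0.002, 2.835]
ft_force: [-0.6, 0.4, 1.0]
opening: 0.008
```

Request:
apply_moves(increments=[[[0,0.3,0],[0,0,0],0],[[0,0.3,0],[0,0,0],0],[[0,0,0],[0,0,0],0],[[0,0,0],[0,0,0],0],[[0,0,0],[0,0,0],0]])

```text
t: 58.48
eef_pos: [423.3, 175.6, 87.2]
tcp_rot: [-1.58, 0.006, 2.835]
ft_force: [-0.8, -0.7, 0.6]
opening: 0.004
```

Request:
apply_moves(increments=[[[0.35,0.5,0],[0,0,0],0],[[0.1,0.4,0],[0,0,0],0],[[0,0.3,0],[0,0,0],0],[[0,0,0],[0,0,0],0],[[0,0,0],[0,0,0],0]])

```text
t: 59.1
eef_pos: [418.7, 177.1, 74.1]
tcp_rot: [-1.58, 0.006, 2.835]
ft_force: [0.3, 0.7, 0.7]
opening: 0.003
```

Request:
apply_moves(increments=[[[0,0.3,0],[0,0,0],0],[[0,0.3,0],[0,0,0],0],[[0,0.3,0],[0,0,0],0],[[0,0,0],[0,0,0],0],[[0,0,0],[0,0,0],0]])

```text
t: 59.72
eef_pos: [418.8, 177.2, 66.4]
tcp_rot: [-1.581, 0.007, 2.835]
ft_force: [-0.4, -0.3, 4.4]
opening: 0.005
```

Request:
apply_moves(increments=[[[0,0.3,0],[0,0,0],0],[[0,0.3,0],[0,0,0],0],[[0,0.2,0],[0,0,0],0],[[0,0.2,0],[0,0,0],0],[[0,0,0],[0,0,0],0]])

```text
t: 60.35
eef_pos: [418.9, 177.2, 66.6]
tcp_rot: [-1.585, 0.015, 2.836]
ft_force: [-0.2, -1.1, 4.7]
opening: 0.003
```

Request:
apply_moves(increments=[[[0,0.2,0],[0,0,0],0],[[0,0.2,0],[0,0,0],0],[[0,0.2,0],[0,0,0],0],[[0,0.2,0],[0,0,0],0],[[0,0.2,0],[0,0,0],0]])

```text
t: 60.98
eef_pos: [419.0, 177.3, 65.6]
tcp_rot: [-1.589, 0.021, 2.836]
ft_force: [-9.0, -4.2, 44.5]
opening: 0.001
```

The button is hard against its stop (44 N at the fingertips). I retract.

Request:
apply_moves(increments=[[[0,-1,0],[0,0,0],0],[[0,-3,0],[0,0,0],0],[[0,-5,0],[0,0,0],0],[[0,-5,0],[0,0,0],0],[[0,0,0],[0,0,0],0]])

```text
t: 61.6
eef_pos: [415.5, 175.7, 209.6]
tcp_rot: [-1.589, 0.021, 2.836]
ft_force: [0.1, 0.5, -1.0]
opening: 0.008
```

```bash
python3 - <<'E'
from kin import *
s=readout.state(); print(s['t'],s['eef_pos'],s['ft_force'])
a={}
for n in ['scene','top']:
    p=cam(n); mk(p,'lid','lid_handle','cup','cup_handle','start_top',k=1); a[n]=p
save(a['scene'],'end',(100,60,430,300),2)
E
```

```text
61.6 [415.49544312 175.68562843 209.64983745] [ 0.0925391   0.47352099 -0.96027979]
lid mark_of 0.58 [610.5  74.4  91.9]
lid_handle mark_of 0.71 [608.9  77.6 135.1]
cup mark_of 0.92 [ 5.165e+02  4.600e+02 -1.000e-01]
cup_handle mark_of 0.94 [428.5 420.7  47.2]
start_top mark_of 0.47 [417.  180.1  74.4]
lid mark_of 0.81 [611.8  71.1  93.5]
lid_handle mark_of 0.91 [609.3  68.9 130.8]
cup mark_of 0.63 [516.2 452.3  -3.1]
cup_handle mark_of 0.71 [435.7 418.3  47.7]
```

View pics/end.png

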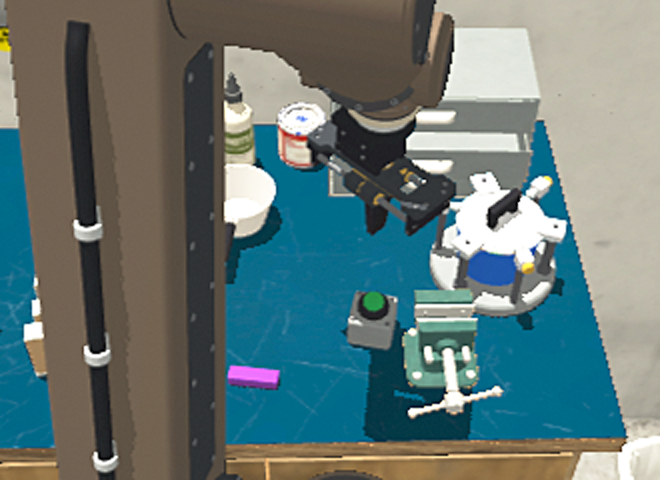

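The lid is on the tub at (500,220), the cup stands upright and empty at (245,200), the button has sprung back, and the arm is clear. I hand in.

```bash
python3 -c "
from cell import env
print(env.job_done())"
```

```text
the job is handed in; nothing more can be done
None
```

The job is done and handed in at about 62 s, well under the 208 s limit. No verdict comes back from the hand-in.

- **Bars and chips:** I found two bars and laid both in the tub. I poured in all five chips. A top view afterwards showed them all inside, with no green left in the cup.
- **Cup:** it stands upright and empty, about where it started.
- **Lid:** it is fully home. Pressing on the handle with closed fingers met 20 N at 144.1 mm, against 144.4 expected, and the plunger noses sit over the rim. After the button press the cameras put the lid's origin at 92 to 93.5 mm, against 94.4 expected, which is within their error.
- **Start button:** pressed only after the lid was on. It went down to its hard stop and then sprang back.

**Forces and weak checks:** The wrist reading peaked at about 39 N while seating the lid and 44 N at the button's stop, both through the fingers rather than the gripper's body. The scene camera was blocked during the pour, so I judged it from the top view afterwards. Nothing seen in the last picture had been disturbed, but the arm hid the left part of the bench.

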